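# Pack, scan and hang up: silver boxes into the transit tray

## Robot

A 6-joint arm with a two-finger parallel gripper is mounted at the origin on the work surface. World frame = base frame: x ahead of the robot, y to its left, z up, the work surface at z = 0. Lengths are in m, angles in rad, forces in N, time in s.
With the tool pointing down it reaches from about 0.35 to 0.775 m from the base axis. Payload 5.5 kg.
Tool frame: the origin (TCP) lies at the very end of the fingers, on their centre line; the grasp point (between the pads) lies 19 mm behind it; z points along the fingers, y is the line along which they close (so a half turn about z gives the same grasp; the last joint's range is limited). The gripper opens to 85 mm and grips with 20 to 120 N. Pads are 22 mm wide; open, the fingers measure 114 mm over their backs; the gripper's body (76 mm by 85 mm) begins 54 mm behind the grasp point. The pads swing forward as they close: fully open they stand 13 mm farther back than shut.
Start: joints at [-1.386, 0.313, 0.046, 1.304, 0, 1.431], TCP at [0.183, -0.545, 0.231] pointing down, gripper open.
Joint ranges: [-2.76, 2.76], [-0.86, 1.69], [-1.03, 1.26], [-2.2, 2.34], [-1.47, 1.5], [-3.14, 3.14]. Speed limits (rad/s): [2.57, 2.57, 3.14, 3.14, 3.14, 3.14].

## Interface

Orientations are given as a unit quaternion [w, x, y, z].
In Python, from cell import manip, eyes gives the robot as it stands.
- The arm moves only by the tool drive_tool, never from a script. Its argument "targets" is a list of rows, each an object with "delta_pos": the shift along the world's x, y, z in units of 0.1 m (1.0 is 0.1 m), a list of three; "turn": the turn about the world's z in units of 60 degrees (1.0 is 60 degrees); "grip": the closure, from 0 (fully open) to 1 (shut). A call has 1 to 8 rows; each row is the pose to reach, as a shift and turn from the pose commanded when the call began; what a row does not reach only later rows make up. A row lasts 1/12 s, in which the tool goes at most 41.7 mm and 7.16 degrees, less where a joint would pass 70% of its speed; a pose out of reach is approached as far as the arm can. A call with a number of a shift or a turn outside -1 to 1 is refused whole. A call with a gripper value outside its range is refused whole. The fingers move at their own pace and stop on an object; "newtons" is the grip in N (left out, the last holds). Time passes only in rows, so rows that repeat a pose let the fingers close. It gives the time, the measured TCP pose, the force, the opening and the grip force at its end, in the units of the state.
- manip.state(): the state, without advancing time (a new reading comes with each control period).
- eyes.grab_frame(name): name is "side" or "top"; returns a dict with "image" (400x640x3 uint8, red, green, blue), "fx", "fy", "cx", "cy" (pixels), "R" (3x3) and "t" (3): a world point X has camera coordinates R X + t. Camera axes: x right, y down, z forward; pixel columns grow to the right and rows downward; lengths in m; the calibration is good to about 2 mm. A picture is of the moment at which its call begins. There is no depth.
- manip.job_done(): hands the job in; it is judged then, once.
The state is a dict: "clock": time; "q": joint angles; "joint_velocities": joint speeds; "tau": joint torques, N m; "tool_pos": TCP position; "eef_rot": TCP orientation; "force": force on the tool from outside, world axes, zero at the start; "wrist_torque": the same for the moment, N m; "gripper_width": opening from 0.0 (shut) to 1.0 (fully open); "grip_force": force on a finger pad.
Only numpy, scipy, OpenCV 4.12 (cv2) and the standard library are available. Lean on these libraries where they do the work, as an engineer would, in place of code of your own. Each camera call takes 0.05 s, during which the arm holds its last target. There are 200 camera calls.

## Task

Pack the finished silver trinket boxes for dispatch: put every loose box from the bench upright into a pocket of the wooden tray, one to a pocket and right down on its floor, leaving the box already there in a pocket too. When all are in, pick up the scanner, point its reading window at the middle of the tray's barcode label from about 8 cm and hold it steady there for two seconds, then hang the scanner by its eye on the hook of the stand and let go, leaving the tin, the hammer and the brass gauge where they are.

Things in the scene. Friction and masses are not known exactly. Their poses are not given: they have to be found in the camera images.
- box0: silver trinket box, a rounded block 60 mm long (its x) by 38 mm wide (its y) by 40 mm high with a dark seam round the lid, 140 g; origin at the centre of its underside, z up. Starts loose, upright, on the bench to the right of the tray; may be absent.
- box1: silver trinket box, a rounded block 60 mm long (its x) by 38 mm wide (its y) by 40 mm high with a dark seam round the lid, 140 g; origin at the centre of its underside, z up. Starts loose, upright, on the bench to the right of the tray; may be absent.
- box2: silver trinket box, a rounded block 60 mm long (its x) by 38 mm wide (its y) by 40 mm high with a dark seam round the lid, 140 g; origin at the centre of its underside, z up. Starts loose, upright, on the bench to the right of the tray; may be absent.
- box3: silver trinket box, a rounded block 60 mm long (its x) by 38 mm wide (its y) by 40 mm high with a dark seam round the lid, 140 g; origin at the centre of its underside, z up. Starts loose, upright, on the bench to the right of the tray; may be absent.
- box4: silver trinket box, a rounded block 60 mm long (its x) by 38 mm wide (its y) by 40 mm high with a dark seam round the lid, 140 g; origin at the centre of its underside, z up. Starts loose, upright, on the bench to the right of the tray; may be absent.
- stowed0: silver trinket box, a rounded block 60 mm long (its x) by 38 mm wide (its y) by 40 mm high with a dark seam round the lid, 140 g; origin at the centre of its underside, z up. Starts already stowed in one of the tray's pockets (long side along tray x); only one of the two stowed boxes is present.
- stowed1: silver trinket box, a rounded block 60 mm long (its x) by 38 mm wide (its y) by 40 mm high with a dark seam round the lid, 140 g; origin at the centre of its underside, z up. Starts already stowed in one of the tray's pockets (long side along tray x); only one of the two stowed boxes is present.
- tray: fixed wooden transit tray, 190 mm along its x by 316 mm along its y (from -128 to +188 mm), top face 18 mm above the bench; six pockets in two rows of three, 90 mm apart along x and 82 mm apart along y; beside them, on the +y side, a flat flange with the paper label. Origin on the bench below the centre of the six pockets.
- pocket0 (a point): centre of the floor of a tray pocket, 4 mm above the bench; the pocket is 68 mm long along tray x, 46 mm wide along tray y and 14 mm deep. Axes as the tray's.
- pocket1 (a point): centre of the floor of a tray pocket, 4 mm above the bench; the pocket is 68 mm long along tray x, 46 mm wide along tray y and 14 mm deep. Axes as the tray's.
- pocket2 (a point): centre of the floor of a tray pocket, 4 mm above the bench; the pocket is 68 mm long along tray x, 46 mm wide along tray y and 14 mm deep. Axes as the tray's.
- pocket3 (a point): centre of the floor of a tray pocket, 4 mm above the bench; the pocket is 68 mm long along tray x, 46 mm wide along tray y and 14 mm deep. Axes as the tray's.
- pocket4 (a point): centre of the floor of a tray pocket, 4 mm above the bench; the pocket is 68 mm long along tray x, 46 mm wide along tray y and 14 mm deep. Axes as the tray's.
- pocket5 (a point): centre of the floor of a tray pocket, 4 mm above the bench; the pocket is 68 mm long along tray x, 46 mm wide along tray y and 14 mm deep. Axes as the tray's.
- label (a point): centre of the barcode label (white paper, 74 by 44 mm with black bars) lying flat on the tray's flange, facing up, 19 mm above the bench. Axes as the tray's.
- scanner: hand-held in-line label scanner, 180 g: a grey bar 34 mm wide (y) and 28 mm thick (z), from x = -75 mm to +75 mm, black nose at +x bevelled underneath, a steel eye at the tail. Lies flat on its underside at the start, nose pointing roughly to the robot's right. Origin on its underside at mid-length, x towards the nose, z up; it balances within about 10 mm of the origin.
- scanner_window: reading window in the scanner's bevelled nose, 62.5 mm ahead of the scanner's origin and 8.5 mm above its underside; its x axis is the reading beam, 45 degrees forward and down from the bar (y as the scanner's). It reads a label 40 to 140 mm away along the beam.
- scanner_grip (a point): middle of the scanner bar, 14 mm above its underside; good place to grip it across its 34 mm width.
- scanner_eye (a point): centre of the scanner's steel eye, 92 mm behind the scanner's origin, 14 mm above its underside; the eye lies in the plane of the bar (hole axis = scanner z), hole 26 mm across, wire 7 mm thick.
- stand: fixed hook stand: an upright plywood board 90 mm wide, 14 mm thick, 265 mm high, on a 10 mm steel foot, with one steel hook of 8 mm rod. Its x axis points out of the board's face along the hook, z up, origin on the bench; the board's face lies at x = -5 mm.
- hook_corner (a point): the corner of the hook, 215 mm above the bench, 50 mm out from the board's face: from the board the rod runs level along stand x to this point, then turns straight up for 28 mm, ending in a round tip (top 32 mm above this point). Axes as the stand's. A thing whose eye is lowered over the upturned tip swings down and hangs below.
- tin: open brass tin 110 by 160 mm, 45 mm high, with gravers in it; a bystander, origin under its centre.
- hammer: hammer about 220 mm long lying on the bench; a bystander.
- gauge: brass sliding gauge, 130 mm long, 6 mm thick, lying flat on the far left; a bystander.
Mind the look-alikes: they are no part of the job. What is shaped like the box1 but green or orange is not meant.

How it is judged:
By the outcome, as a careful person would: the job done as asked, in the order asked, and still so for the second after the job is handed in, with the robot touching nothing.
Of box0, box1, box2, box3, box4 only 3 to 5 are there at a start; the rules pass over those that are not, and their reading is None.
Of stowed0, stowed1 only 1 to 1 are there at a start; the rules pass over those that are not, and their reading is None.
At some moment in a run one of box0, box1, box2, box3, box4 may be knocked a few centimetres aside while the robot is not near it.
It also fails if it takes over 210 s, if anything falls off the work surface, if the arm or the gripper's body presses on something with over 40 N, if the wrist force passes 120 N, or if a joint passes its speed limit or range.

## Working session

There is one attempt and no reset: what is moved stays moved. The work goes in short steps, Python scripts to look and compute and a tool call to move; the robot and the scene stay as the last step left them, time stands still between calls to the robot, and variables do not carry over. Pictures are saved under pics/ and viewed, at most 14 in all, crops included, and the job is handed in when it is done.

Besides the shell and the picture viewer there is one more tool, called after "Call:" as name(argument=value, ...), one argument or row to a line, values as JSON. drive_tool: Moves the arm, as the interface text tells. Its arguments: {"type":"object","properties":{"targets":{"type":"array","items":{"type":"object","properties":{"delta_pos":{"type":"array","items":{"type":"number"}},"turn":{"type":"number"},"grip":{"type":"number"}}}},"newtons":{"type":"number"}},"required":["targets"]}

```bash
mkdir -p pics; ls; python3 - <<'E'
from cell import manip, eyes
import cv2
s=manip.state(); print(s)
for n in("top","side"):
    f=eyes.grab_frame(n); cv2.imwrite(f"pics/{n}0.png",f["image"][:,:,::-1])
    print(n,{k:f[k] if k not in("R","t") else f[k] for k in f if k!="image"})
E
```

```text
pics
{'clock': 0.0, 'q': array([-1.38558308e+00,  3.13960965e-01,  4.50205763e-02,  1.30360547e+00,
        1.34639584e-05,  1.43119005e+00]), 'joint_velocities': array([-1.80478257e-04,  1.20208065e-03,  6.24623981e-05,  2.54959933e-04,
        9.09932481e-04,  3.61725078e-04]), 'tau': array([ 1.02518512e-03, -4.80630970e+01,  2.98530757e+01,  1.96845731e-02,
        6.18316449e-05, -2.42808952e-06]), 'tool_pos': array([ 0.18340397, -0.54444656,  0.23044832]), 'eef_rot': array([-8.74694158e-04,  9.86840122e-01,  1.61696657e-01, -1.32158049e-05]), 'force': array([ 0.13117195, -0.12406884,  0.1728677 ]), 'wrist_torque': array([ 0.03159364,  0.01597588, -0.018218  ]), 'grip_force': 0.0, 'gripper_width': 0.9979258804306647}
top {'fx': 378.6607770857111, 'fy': 378.6607770857111, 'cx': 315.2860582354445, 'cy': 197.05236075246214, 'R': array([[ 0.00913155, -0.99995616, -0.00207121],
       [-0.99465621, -0.0088701 , -0.10286083],
       [ 0.10283795,  0.00299942, -0.9946936 ]]), 't': array([-0.00706017,  0.55812626,  1.23878078])}
side {'fx': 399.793119151748, 'fy': 399.793119151748, 'cx': 320.4224174517529, 'cy': 193.50081749265442, 'R': array([[-0.97248831, -0.23216781,  0.0190945 ],
       [-0.17775984,  0.68660895, -0.7049607 ],
       [ 0.15055873, -0.68896028, -0.70898928]]), 't': array([0.52947054, 0.18796139, 1.03920244])}
```

View pics/top0.png

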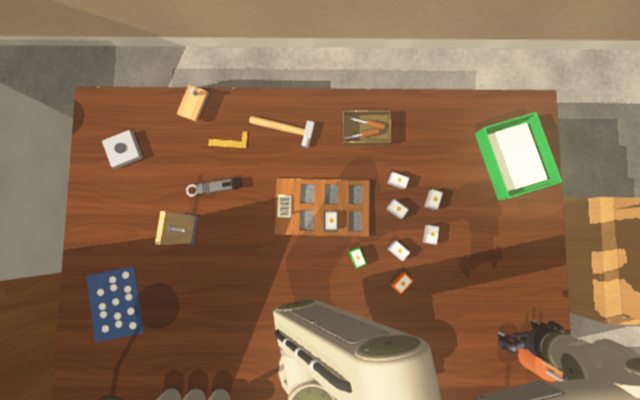

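View pics/side0.png

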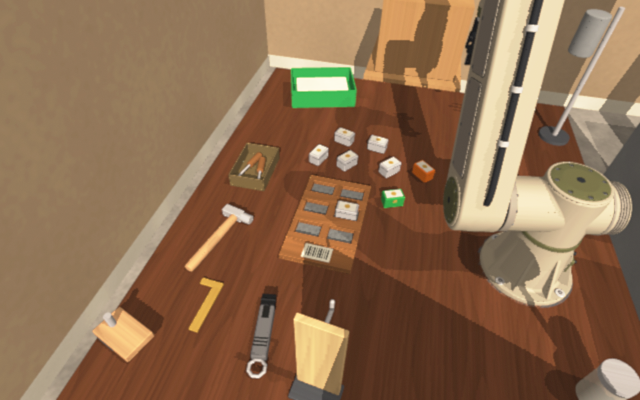

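Top view: tray at about (323,207) with its label flange at left (285,206). The stowed box is at (331,220) and five silver boxes are at (398,180), (434,199), (398,209), (431,234), (399,250). Green (357,258) and orange (401,282) are look-alikes. The scanner is at (215,187) with its eye at left (192,190), and the stand is at (177,228). The side view shows the same layout, with the hook at (331,305).

```bash
python3 - <<'E'
import cv2,numpy as np
t=cv2.imread("pics/top0.png");s=cv2.imread("pics/side0.png")
up=lambda a,k:cv2.resize(a,None,fx=k,fy=k,interpolation=cv2.INTER_CUBIC)
A=up(t[160:300,260:460],4)
cv2.imwrite("pics/a.png",A)
B=up(t[170:260,145:265],4); C=up(s[285:400,235:355],3.1)
h=max(B.shape[0],C.shape[0]); o=np.zeros((h,B.shape[1]+C.shape[1]-100 if 0 else 800,3),np.uint8)
B=B[:,:420];o[:B.shape[0],:B.shape[1]]=B; C=C[:,:375];o[:C.shape[0],425:425+C.shape[1]]=C
cv2.imwrite("pics/b.png",o)
E
```

```text
(no output)
```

View pics/a.png

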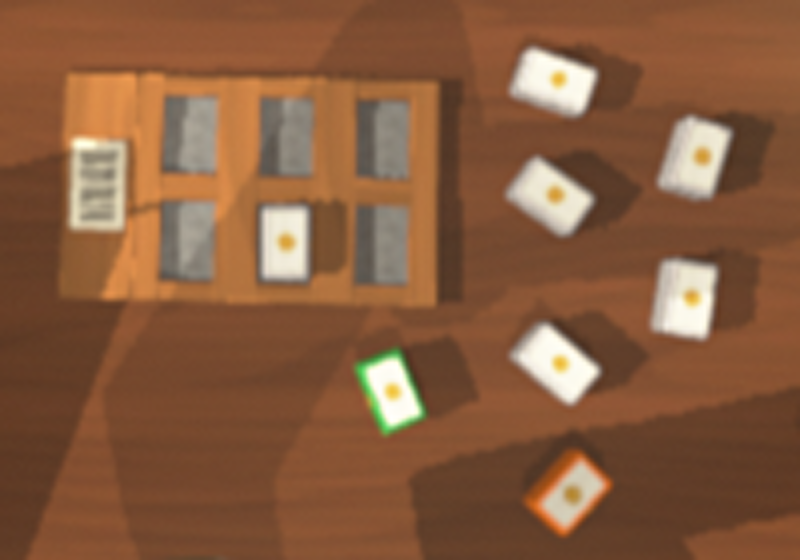

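View pics/b.png

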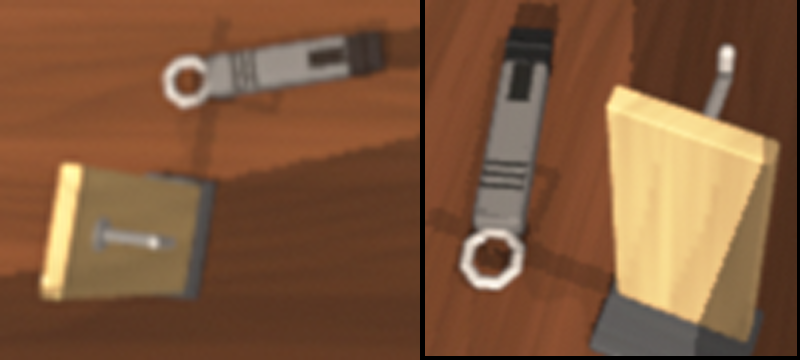

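The crops show the tray with pocket grey floors and five empty pockets. The boxes each have a gold dot at the top centre. The scanner eye is at crop (188,82), the hook tip at (153,242) in the top crop and (727,50) in the side crop, and the board's bright top edge is at left.

```bash
cat > h.py <<'E'
import cv2,numpy as np
from cell import manip,eyes
def ray(f,u,v):
    d=f["R"].T@np.array([(u-f["cx"])/f["fx"],(v-f["cy"])/f["fy"],1]); return -f["R"].T@f["t"],d
def plane(f,p,z):
    o=[]
    for u,v in np.asarray(p,float).reshape(-1,2):
        c,d=ray(f,u,v); o.append(c+d*(z-c[2])/d[2])
    return np.array(o)
def tri(f,p,g,q):
    c,d=ray(f,*p);e,h=ray(g,*q)
    k=np.linalg.lstsq(np.c_[d,-h],e-c,rcond=None)[0]; a=c+d*k[0];b=e+h*k[1]
    return (a+b)/2,np.linalg.norm(a-b)
def proj(f,X):
    c=f["R"]@np.asarray(X)+f["t"]; return c[:2]/c[2]*f["fx"]+[f["cx"],f["cy"]]
def blobs(m,a0,a1):
    n,l,s,c=cv2.connectedComponentsWithStats(m.astype(np.uint8)); return [(c[i],s[i],l==i) for i in range(1,n) if a0<=s[i,4]<=a1]
def rect(f,m,z):
    cs=cv2.findContours(m.astype(np.uint8),cv2.RETR_EXTERNAL,cv2.CHAIN_APPROX_NONE)[0]
    P=plane(f,max(cs,key=len),z)[:,:2]; (c,(w,h),a)=cv2.minAreaRect((P*1000).astype(np.float32))
    if w<h:w,h,a=h,w,a+90
    return np.array(c)/1000,w,h,(a+90)%180-90     # long-side yaw
def hsv(f): return cv2.cvtColor(f["image"],cv2.COLOR_RGB2HSV).astype(int)
def boxes(f):
    H=hsv(f);h,s,v=H[...,0],H[...,1],H[...,2]
    white=(s<60)&(v>150); out=[]
    w=cv2.morphologyEx(white.astype(np.uint8),cv2.MORPH_CLOSE,np.ones((5,5)))
    for c,st,m in blobs(w,130,500):
        gold=m&(h>12)&(h<32)&(s>70)
        if gold.sum()<3: continue
        wt=(s*gold).astype(float); y,x=np.nonzero(gold); k=wt[y,x]
        g=np.array([(x*k).sum(),(y*k).sum()])/k.sum()
        out.append((g,plane(f,g,.042)[0],rect(f,m,.04)))
    return out
E
python3 - <<'E'
from h import *
np.set_printoptions(precision=4,suppress=True)
f=eyes.grab_frame("top");g=eyes.grab_frame("side")
for u,p,r in boxes(f): print("box",u.round(1),p,r[0],np.round(r[1:],1))
for u,p,r in boxes(g): print("side",u.round(1),p)
H=hsv(f); pk=(H[...,1]<70)&(H[...,2]>50)&(H[...,2]<170); 
roi=np.zeros_like(pk);roi[178:238,296:366]=1
P=[]
for c,st,m in blobs(pk&roi,60,400): r=rect(f,m,.014);P.append(r[0]);print("pocket",c.round(1),st[:4],r[0],np.round(r[1:],1))
print("corners",plane(f,[(277,178),(369.2,180.5),(369.2,236.2),(275,235)],.018)[:,:2])
lm=(H[...,1]<90)&(H[...,2]>110);roi[:]=0;roi[185:225,270:296]=1
for c,st,m in blobs(lm&roi,30,400): 
  m=cv2.morphologyEx(m.astype(np.uint8),cv2.MORPH_CLOSE,np.ones((5,5)));r=rect(f,m,.019);print("label",c,r[0],np.round(r[1:],1))
sc=(H[...,1]<90)&(H[...,2]>80);roi[:]=0;roi[175:205,180:247]=1
for c,st,m in blobs(sc&roi,50,900): r=rect(f,m,.02);print("scan",c,st[:4],r[0],np.round(r[1:],1))
e=(H[...,1]<40)&(H[...,2]>170)
for c,st,m in blobs(e&roi,20,200): print("eye",c,st[:4],plane(f,c,.014)[0])
print("eye crop",tri(f,(192,190.5),g,((492-425)/3.1+235,258/3.1+285)))
print("nose",plane(f,[(145+382/4,170+53/4)],.02), "tip",tri(f,(183.2,230.5),g,(332.6,301)),plane(f,[(183.2,230.5)],.243))
B=plane(f,[(160,211),(165,211.2),(155,244.2),(160,244.5)],.265);print("board",B[:,:2])
E
```

```text
box [399.2 179.4] [ 0.6182 -0.2808  0.042 ] [ 0.6161 -0.2769] [62.9 44.  71.3]
box [435.1 198.7] [ 0.5547 -0.3987  0.042 ] [ 0.5539 -0.3931] [ 63.8  44.7 -17.7]
box [398.3 208.2] [ 0.5224 -0.2765  0.042 ] [ 0.5206 -0.2727] [61.7 42.  54.4]
box [331.1 220. ] [ 0.4813 -0.0549  0.042 ] [ 0.4815 -0.0529] [59.3 36.3  0.4]
box [432.5 234. ] [ 0.4385 -0.3873  0.042 ] [ 0.4379 -0.3822] [60.1 46.6 -9.5]
box [399.6 250.4] [ 0.3842 -0.2788  0.042 ] [ 0.3845 -0.2758] [64.3 40.4 50.4]
box [357.7 257.5] [ 0.3602 -0.1421  0.042 ] [ 0.3601 -0.1423] [48.6 27.9 23.3]
side [344.5 131.7] [ 0.5549 -0.3941  0.042 ]
side [377.9 139. ] [ 0.4388 -0.3827  0.042 ]
side [318.5 149.7] [ 0.6178 -0.277   0.042 ]
side [347.1 155.4] [ 0.5226 -0.2725  0.042 ]
side [390.4 162. ] [ 0.3849 -0.2753  0.042 ]
side [604.6 208.4] [-0.2278 -0.228   0.042 ]
side [346.8 205.6] [ 0.4826 -0.0561  0.042 ]
side [232. 214.] [0.7807 0.0529 0.042 ]
pocket [306.8 193.6] [301 184  13  19] [0.5733 0.0262] [61.4 40.7  0.5]
pocket [331.5 193.9] [325 185  13  19] [ 0.5707 -0.0552] [61.5 40.6  0.2]
pocket [355.5 194.4] [350 185  12  19] [ 0.5713 -0.1382] [61.6 37.3 -0. ]
pocket [306.5 219.9] [301 211  12  19] [0.4819 0.0269] [60.6 37.1  0.6]
pocket [354.8 221. ] [349 212  13  19] [ 0.48   -0.1364] [60.8 40.4 -0. ]
corners [[ 0.6231  0.1286]
 [ 0.6173 -0.1843]
 [ 0.4295 -0.1832]
 [ 0.4306  0.1315]]
label [283.9106 205.8344] [0.5286 0.1036] [75.1 45.2 -2.3]
scan [208.7489 187.131 ] [186 179  47  18] [0.5883 0.3584] [156.7  42.5 -81.5]
eye [190.5526 189.5   ] [187 184  10  12] [0.5817 0.4218 0.014 ]
eye crop (array([0.5799, 0.4176, 0.0123]), np.float64(0.002674123938478956))
nose [[0.6038 0.2516 0.02  ]] tip (array([0.441 , 0.3599, 0.2448]), np.float64(0.0018009949868284917)) [[0.4401 0.3604 0.243 ]]
board [[0.492  0.4181]
 [0.4915 0.4045]
 [0.4025 0.4269]
 [0.4018 0.4135]]
```

Call:
drive_tool(
  targets=[
    {"delta_pos":[0.3,0.12,0],"turn":0.11,"grip":0},
    {"delta_pos":[0.6,0.24,0],"turn":0.22,"grip":0},
    {"delta_pos":[1,0.4,0],"turn":0.33,"grip":0},
    {"delta_pos":[1,0.4,0],"turn":0.44,"grip":0},
    {"delta_pos":[1,0.4,0],"turn":0.55,"grip":0},
    {"delta_pos":[1,0.4,0],"turn":0.66,"grip":0},
    {"delta_pos":[1,0.4,0],"turn":0.77,"grip":0},
    {"delta_pos":[1,0.4,0],"turn":0.8,"grip":0},
  ],
  newtons=40,
)

```text
clock: 0.87
tool_pos: [0.2837, -0.5047, 0.231]
eef_rot: [-0.0, 0.834, 0.551, 0.0]
force: [-0.2, -0.9, -0.7]
gripper_width: 0.999
grip_force: 0.0
```

Call:
drive_tool(
  targets=[
    {"delta_pos":[0.3,0.12,0],"turn":0.11,"grip":0},
    {"delta_pos":[0.6,0.24,0],"turn":0.22,"grip":0},
    {"delta_pos":[1,0.4,0],"turn":0.33,"grip":0},
    {"delta_pos":[1,0.4,0],"turn":0.44,"grip":0},
    {"delta_pos":[1,0.4,0],"turn":0.55,"grip":0},
    {"delta_pos":[1,0.4,0],"turn":0.66,"grip":0},
    {"delta_pos":[1,0.4,0],"turn":0.77,"grip":0},
    {"delta_pos":[1,0.4,0],"turn":0.8,"grip":0},
  ],
)

```text
clock: 1.53
tool_pos: [0.3837, -0.4647, 0.231]
eef_rot: [-0.0, 0.538, 0.843, 0.0]
force: [0.3, -0.3, 0.1]
gripper_width: 1.003
grip_force: 0.0
```

Call:
drive_tool(
  targets=[
    {"delta_pos":[0.3,0.12,0],"turn":0.11,"grip":0},
    {"delta_pos":[0.6,0.24,0],"turn":0.22,"grip":0},
    {"delta_pos":[1,0.4,0],"turn":0.33,"grip":0},
    {"delta_pos":[1,0.4,0],"turn":0.44,"grip":0},
    {"delta_pos":[1,0.4,0],"turn":0.55,"grip":0},
    {"delta_pos":[1,0.4,0],"turn":0.66,"grip":0},
    {"delta_pos":[1,0.4,0],"turn":0.77,"grip":0},
    {"delta_pos":[1,0.4,0],"turn":0.8,"grip":0},
  ],
)

```text
clock: 2.2
tool_pos: [0.4836, -0.4247, 0.2308]
eef_rot: [-0.0, 0.148, 0.989, 0.0]
force: [0.4, -0.3, 0.7]
gripper_width: 0.999
grip_force: 0.0
```

Call:
drive_tool(
  targets=[
    {"delta_pos":[0.35,0.14,-0.3],"turn":0,"grip":0},
    {"delta_pos":[0.716,0.276,-0.6],"turn":0,"grip":0},
    {"delta_pos":[0.716,0.276,-1],"turn":0,"grip":0},
    {"delta_pos":[0.716,0.276,-1],"turn":0,"grip":0},
    {"delta_pos":[0.716,0.276,-1],"turn":0,"grip":0},
  ],
)

```text
clock: 2.62
tool_pos: [0.5534, -0.3949, 0.1268]
eef_rot: [-0.004, 0.15, 0.989, 0.002]
force: [-0.2, 0.8, 1.0]
gripper_width: 0.999
grip_force: 0.0
```

Call:
drive_tool(
  targets=[
    {"delta_pos":[0,0,-0.3],"turn":0,"grip":0},
    {"delta_pos":[0,0,-0.6],"turn":0,"grip":0},
    {"delta_pos":[0,0,-0.85],"turn":0,"grip":0},
    {"delta_pos":[0,0,-1],"turn":0,"grip":0},
  ],
)

```text
clock: 2.95
tool_pos: [0.5539, -0.3981, 0.031]
eef_rot: [-0.0, 0.152, 0.988, 0.0]
force: [-1.2, 0.7, 0.3]
gripper_width: 0.996
grip_force: 0.0
```

Call:
drive_tool(
  targets=[
    {"delta_pos":[0,0,-0.16],"turn":0,"grip":0},
    {"delta_pos":[0,0,-0.16],"turn":0,"grip":0},
    {"delta_pos":[0,0,-0.16],"turn":0,"grip":1},
    {"delta_pos":[0,0,-0.16],"turn":0,"grip":1},
    {"delta_pos":[0,0,-0.16],"turn":0,"grip":1},
    {"delta_pos":[0,0,-0.16],"turn":0,"grip":1},
    {"delta_pos":[0,0,-0.16],"turn":0,"grip":1},
    {"delta_pos":[0,0,-0.16],"turn":0,"grip":1},
  ],
)

```text
clock: 3.62
tool_pos: [0.5561, -0.3986, 0.0176]
eef_rot: [0.001, 0.151, 0.988, -0.001]
force: [-0.8, -0.6, 5.9]
gripper_width: 0.438
grip_force: 42.2
```

Call:
drive_tool(
  targets=[
    {"delta_pos":[0,0,0],"turn":0,"grip":1},
    {"delta_pos":[0,0,0],"turn":0,"grip":1},
    {"delta_pos":[0,0,0],"turn":0,"grip":1},
    {"delta_pos":[0,0,0.1],"turn":0,"grip":1},
    {"delta_pos":[0,0,0.3],"turn":0,"grip":1},
    {"delta_pos":[0,0,0.6],"turn":0,"grip":1},
    {"delta_pos":[0,0,0.9],"turn":0,"grip":1},
    {"delta_pos":[0,0,1],"turn":0,"grip":1},
  ],
)

```text
clock: 4.28
tool_pos: [0.5567, -0.3986, 0.1207]
eef_rot: [0.003, 0.151, 0.989, -0.002]
force: [1.1, -0.8, -0.8]
gripper_width: 0.437
grip_force: 41.2
```

```bash
python3 - <<'E'
from h import *
s=manip.state(); print(s["tool_pos"],s["eef_rot"],s["gripper_width"],s["grip_force"],s["clock"])
f=eyes.grab_frame("top");g=eyes.grab_frame("side")
for u,p,r in boxes(f): print(u.round(1),p.round(4),np.round(r[1:],1))
cv2.imwrite("pics/c.png",cv2.resize(g["image"][90:240,250:450,::-1],None,fx=3,fy=3))
E
```

```text
[ 0.55673603 -0.39857867  0.12074201] [ 0.00265693  0.15105583  0.98852032 -0.00162682] 0.43667636076264604 41.20740473270416 4.2833
[399.2 179.3] [ 0.6187 -0.2807  0.042 ] [61.8 40.8 71.2]
[398.4 208.2] [ 0.5224 -0.2767  0.042 ] [60.5 42.  54.4]
[331. 220.] [ 0.4813 -0.0545  0.042 ] [56.1 33.   0.4]
[399.7 250.4] [ 0.3841 -0.2791  0.042 ] [63.4 40.  49.6]
```

View pics/c.png

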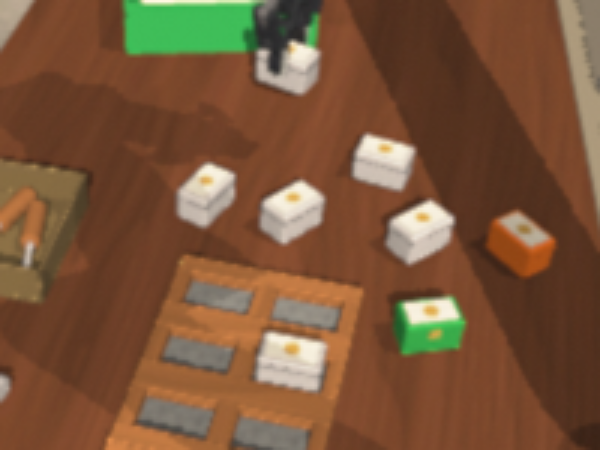

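Call:
drive_tool(
  targets=[
    {"delta_pos":[0.05,0.2,0],"turn":0.07,"grip":1},
    {"delta_pos":[0.1,0.5,0],"turn":0.14,"grip":1},
    {"delta_pos":[0.149,0.8,0],"turn":0.21,"grip":1},
    {"delta_pos":[0.149,1,0],"turn":0.277,"grip":1},
  ],
)

```text
clock: 4.72
tool_pos: [0.5691, -0.2941, 0.1127]
eef_rot: [-0.002, 0.004, 1.0, 0.002]
force: [-0.7, -0.3, -1.5]
gripper_width: 0.434
grip_force: 41.1
```

Call:
drive_tool(
  targets=[
    {"delta_pos":[0,0.3,0],"turn":0,"grip":1},
    {"delta_pos":[0,0.6,0],"turn":0,"grip":1},
    {"delta_pos":[0,0.9,0],"turn":0,"grip":1},
    {"delta_pos":[0,1,0],"turn":0,"grip":1},
  ],
)

```text
clock: 5.05
tool_pos: [0.5679, -0.1925, 0.1129]
eef_rot: [-0.002, 0.005, 1.0, 0.002]
force: [-0.8, -0.5, -1.4]
gripper_width: 0.44
grip_force: 41.2
```

Call:
drive_tool(
  targets=[
    {"delta_pos":[0,0.25,0],"turn":0,"grip":1},
    {"delta_pos":[0,0.45,0],"turn":0,"grip":1},
    {"delta_pos":[0,0.55,-0.2],"turn":0,"grip":1},
    {"delta_pos":[0,0.59,-0.4],"turn":0,"grip":1},
    {"delta_pos":[0,0.59,-0.6],"turn":0,"grip":1},
    {"delta_pos":[0,0.59,-0.6],"turn":0,"grip":1},
    {"delta_pos":[0,0.59,-0.6],"turn":0,"grip":1},
    {"delta_pos":[0,0.59,-0.6],"turn":0,"grip":1},
  ],
)

```text
clock: 5.72
tool_pos: [0.5699, -0.1387, 0.0553]
eef_rot: [-0.0, 0.007, 1.0, 0.0]
force: [-0.1, -0.2, -0.9]
gripper_width: 0.436
grip_force: 41.1
```

```bash
python3 - <<'E'
from h import *
f=eyes.grab_frame("top");g=eyes.grab_frame("side")
s=manip.state(); print(s["tool_pos"],s["eef_rot"],s["gripper_width"],s["force"],s["clock"])
up=lambda a:cv2.resize(a[...,::-1],None,fx=4,fy=4,interpolation=cv2.INTER_CUBIC)
cv2.imwrite("pics/d.png",np.hstack([up(f["image"][160:260,300:400]),up(g["image"][150:250,290:390])]))
E
```

```text
[ 0.57084801 -0.13913313  0.05637846] [ 8.74947126e-04  7.00385180e-03  9.99975036e-01 -3.27841461e-04] 0.4350868837750396 [ 0.22053129 -1.08388984 -0.59191226] 5.8167
```

View pics/d.png

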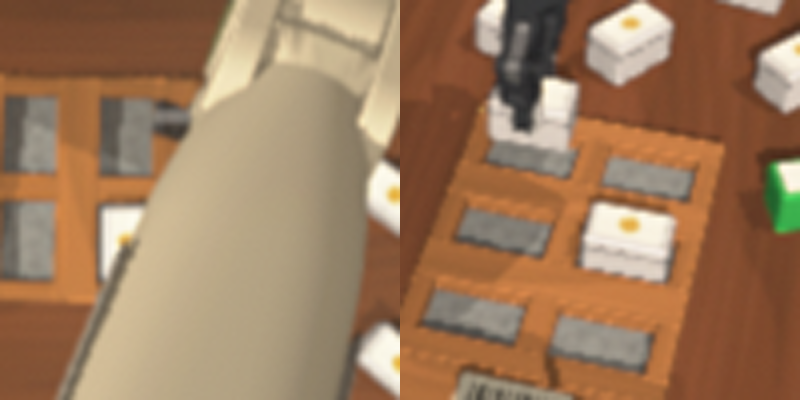

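Top: the arm hides the pocket. Side: the held box sits over the far-right pocket and lines up with it, so I lower it.

Call:
drive_tool(
  targets=[
    {"delta_pos":[0,0,-0.1],"turn":0,"grip":1},
    {"delta_pos":[0,0,-0.18],"turn":0,"grip":1},
    {"delta_pos":[0,0,-0.24],"turn":0,"grip":1},
    {"delta_pos":[0,0,-0.3],"turn":0,"grip":1},
    {"delta_pos":[0,0,-0.34],"turn":0,"grip":1},
    {"delta_pos":[0,0,-0.34],"turn":0,"grip":1},
    {"delta_pos":[0,0,-0.34],"turn":0,"grip":1},
  ],
)

```text
clock: 6.4
tool_pos: [0.5697, -0.1382, 0.0215]
eef_rot: [-0.0, 0.007, 1.0, 0.0]
force: [-2.7, 0.8, 3.7]
gripper_width: 0.436
grip_force: 41.9
```

Call:
drive_tool(
  targets=[
    {"delta_pos":[0,0,0],"turn":0,"grip":0.35},
    {"delta_pos":[0,0,0],"turn":0,"grip":0.35},
    {"delta_pos":[0,0,0],"turn":0,"grip":0.35},
    {"delta_pos":[0,0,0],"turn":0,"grip":0.35},
    {"delta_pos":[0,0,0.2],"turn":0,"grip":0.35},
    {"delta_pos":[0,0,0.5],"turn":0,"grip":0.35},
    {"delta_pos":[0,0,0.8],"turn":0,"grip":0.2},
    {"delta_pos":[0,0,1],"turn":0,"grip":0},
  ],
)

```text
clock: 7.07
tool_pos: [0.5709, -0.1387, 0.1239]
eef_rot: [0.001, 0.007, 1.0, -0.0]
force: [1.2, -0.4, -0.2]
gripper_width: 0.91
grip_force: 0.0
```

Call:
drive_tool(
  targets=[
    {"delta_pos":[-0.22,-0.3,0],"turn":0,"grip":0},
    {"delta_pos":[-0.44,-0.6,0],"turn":0,"grip":0},
    {"delta_pos":[-0.66,-0.9,0],"turn":0,"grip":0},
    {"delta_pos":[-0.66,-0.9,0],"turn":0,"grip":0},
  ],
)

```text
clock: 7.4
tool_pos: [0.5011, -0.2326, 0.1215]
eef_rot: [-0.001, 0.009, 1.0, -0.001]
force: [0.6, -0.0, -0.2]
gripper_width: 1.0
grip_force: 0.0
```

Call:
drive_tool(
  targets=[
    {"delta_pos":[-0.22,-0.3,0],"turn":-0.1,"grip":0},
    {"delta_pos":[-0.44,-0.6,0],"turn":-0.1,"grip":0},
    {"delta_pos":[-0.655,-0.9,0],"turn":-0.1,"grip":0},
    {"delta_pos":[-0.655,-0.9,0],"turn":-0.1,"grip":0},
  ],
)

```text
clock: 7.73
tool_pos: [0.4359, -0.323, 0.1214]
eef_rot: [-0.0, 0.062, 0.998, -0.001]
force: [-0.1, 0.0, -0.3]
gripper_width: 1.0
grip_force: 0.0
```

Call:
drive_tool(
  targets=[
    {"delta_pos":[0,-0.3,0],"turn":0,"grip":0},
    {"delta_pos":[0,-0.6,0],"turn":0,"grip":0},
    {"delta_pos":[0,-0.68,0],"turn":0,"grip":0},
    {"delta_pos":[0,-0.68,0],"turn":0,"grip":0},
    {"delta_pos":[0,-0.68,0],"turn":0,"grip":0},
  ],
)

```text
clock: 8.15
tool_pos: [0.4385, -0.3857, 0.1208]
eef_rot: [-0.0, 0.059, 0.998, 0.001]
force: [0.0, 0.4, -0.2]
gripper_width: 0.999
grip_force: 0.0
```

```bash
python3 - <<'E'
from h import *
f=eyes.grab_frame("top");g=eyes.grab_frame("side")
s=manip.state(); print(s["tool_pos"],s["eef_rot"],s["gripper_width"],s["clock"])
for u,p,r in boxes(f): print(u.round(1),p.round(4),r[0].round(4),np.round(r[1:],1))
for u,p,r in boxes(g): print("side",u.round(1),p.round(4))
E
```

```text
[ 0.43848322 -0.38472738  0.12097527] [-4.28798017e-04  5.85437841e-02  9.98284464e-01  7.54912059e-04] 0.9966986398929794 8.25
[399.1 179.4] [ 0.6183 -0.2805  0.042 ] [ 0.6166 -0.2766] [61.8 40.8 71.3]
[356.  193.7] [ 0.5693 -0.1368  0.042 ] [ 0.5701 -0.1355] [57.1 36.6 -0. ]
[398.4 208.2] [ 0.5221 -0.2767  0.042 ] [ 0.5207 -0.2735] [62.1 42.8 53.2]
[331. 220.] [ 0.4813 -0.0545  0.042 ] [ 0.4798 -0.053 ] [56.1 36.3  0.4]
[399.6 250.4] [ 0.3842 -0.2788  0.042 ] [ 0.3841 -0.2759] [62.7 40.  50.4]
[357.7 257.4] [ 0.3603 -0.1421  0.042 ] [ 0.3603 -0.1422] [48.2 27.9 23.5]
side [378. 139.] [ 0.4385 -0.383   0.042 ]
side [318.2 149.6] [ 0.6189 -0.2772  0.042 ]
side [347.1 155.2] [ 0.523  -0.2733  0.042 ]
side [390.4 162. ] [ 0.3849 -0.2753  0.042 ]
side [323.  180.7] [ 0.5705 -0.1382  0.042 ]
side [346.8 205.8] [ 0.4826 -0.0556  0.042 ]
side [232. 214.] [0.7807 0.0529 0.042 ]
side [555.6 290.8] [-0.045   0.0909  0.042 ]
```

Call:
drive_tool(
  targets=[
    {"delta_pos":[0,0,-0.3],"turn":0,"grip":0},
    {"delta_pos":[0,0,-0.6],"turn":0,"grip":0},
    {"delta_pos":[0,0,-0.85],"turn":0,"grip":0},
    {"delta_pos":[0,0,-1],"turn":0,"grip":0},
  ],
)

```text
clock: 8.58
tool_pos: [0.4376, -0.3832, 0.0187]
eef_rot: [-0.001, 0.058, 0.998, 0.002]
force: [0.5, 0.6, 0.1]
gripper_width: 0.995
grip_force: 0.0
```

Call:
drive_tool(
  targets=[
    {"delta_pos":[0,0,-0.04],"turn":0,"grip":0},
    {"delta_pos":[0,0,-0.04],"turn":0,"grip":0},
    {"delta_pos":[0,0,-0.04],"turn":0,"grip":1},
    {"delta_pos":[0,0,-0.04],"turn":0,"grip":1},
    {"delta_pos":[0,0,-0.04],"turn":0,"grip":1},
    {"delta_pos":[0,0,-0.04],"turn":0,"grip":1},
    {"delta_pos":[0,0,-0.04],"turn":0,"grip":1},
    {"delta_pos":[0,0,-0.04],"turn":0,"grip":1},
  ],
)

```text
clock: 9.25
tool_pos: [0.4393, -0.3874, 0.0189]
eef_rot: [0.001, 0.059, 0.998, -0.001]
force: [-0.8, -0.2, 6.2]
gripper_width: 0.437
grip_force: 41.0
```

Call:
drive_tool(
  targets=[
    {"delta_pos":[0,0,0],"turn":0,"grip":1},
    {"delta_pos":[0,0,0],"turn":0,"grip":1},
    {"delta_pos":[0,0,0.1],"turn":0,"grip":1},
    {"delta_pos":[0,0,0.3],"turn":0,"grip":1},
    {"delta_pos":[0,0,0.6],"turn":0,"grip":1},
    {"delta_pos":[0,0,0.9],"turn":0,"grip":1},
    {"delta_pos":[0,0,1],"turn":0,"grip":1},
    {"delta_pos":[0,0,1],"turn":0,"grip":1},
  ],
)

```text
clock: 9.92
tool_pos: [0.4399, -0.3881, 0.1209]
eef_rot: [0.002, 0.059, 0.998, -0.002]
force: [0.6, -0.5, -1.3]
gripper_width: 0.431
grip_force: 40.4
```

Call:
drive_tool(
  targets=[
    {"delta_pos":[0.1,0.2,0],"turn":0.03,"grip":1},
    {"delta_pos":[0.2,0.5,0],"turn":0.06,"grip":1},
    {"delta_pos":[0.3,0.8,0],"turn":0.1,"grip":1},
    {"delta_pos":[0.415,1,0],"turn":0.1,"grip":1},
  ],
)

```text
clock: 10.25
tool_pos: [0.4784, -0.2831, 0.1151]
eef_rot: [-0.002, 0.006, 1.0, 0.002]
force: [-0.1, 0.2, -1.3]
gripper_width: 0.438
grip_force: 40.4
```

Call:
drive_tool(
  targets=[
    {"delta_pos":[0,0.3,0],"turn":0,"grip":1},
    {"delta_pos":[0,0.6,0],"turn":0,"grip":1},
    {"delta_pos":[0,0.9,0],"turn":0,"grip":1},
    {"delta_pos":[0,1,0],"turn":0,"grip":1},
  ],
)

```text
clock: 10.58
tool_pos: [0.4777, -0.1818, 0.1151]
eef_rot: [-0.002, 0.005, 1.0, 0.002]
force: [-0.8, 0.9, -1.7]
gripper_width: 0.432
grip_force: 40.5
```

Call:
drive_tool(
  targets=[
    {"delta_pos":[0,0.25,0],"turn":0,"grip":1},
    {"delta_pos":[0,0.45,0],"turn":0,"grip":1},
    {"delta_pos":[0,0.49,-0.2],"turn":0,"grip":1},
    {"delta_pos":[0,0.49,-0.4],"turn":0,"grip":1},
    {"delta_pos":[0,0.49,-0.6],"turn":0,"grip":1},
    {"delta_pos":[0,0.49,-0.6],"turn":0,"grip":1},
    {"delta_pos":[0,0.49,-0.6],"turn":0,"grip":1},
    {"delta_pos":[0,0.49,-0.6],"turn":0,"grip":1},
  ],
)

```text
clock: 11.25
tool_pos: [0.4799, -0.1376, 0.0574]
eef_rot: [-0.0, 0.007, 1.0, 0.0]
force: [-0.4, 0.5, -2.3]
gripper_width: 0.434
grip_force: 40.5
```

Call:
drive_tool(
  targets=[
    {"delta_pos":[0,0,-0.1],"turn":0,"grip":1},
    {"delta_pos":[0,0,-0.18],"turn":0,"grip":1},
    {"delta_pos":[0,0,-0.24],"turn":0,"grip":1},
    {"delta_pos":[0,0,-0.3],"turn":0,"grip":1},
    {"delta_pos":[0,0,-0.345],"turn":0,"grip":1},
    {"delta_pos":[0,0,-0.345],"turn":0,"grip":1},
    {"delta_pos":[0,0,-0.345],"turn":0,"grip":1},
  ],
)

```text
clock: 11.83
tool_pos: [0.48, -0.1374, 0.0226]
eef_rot: [-0.0, 0.007, 1.0, 0.0]
force: [0.4, -0.1, -2.4]
gripper_width: 0.436
grip_force: 40.1
```

Call:
drive_tool(
  targets=[
    {"delta_pos":[0,0,0],"turn":0,"grip":0.35},
    {"delta_pos":[0,0,0],"turn":0,"grip":0.35},
    {"delta_pos":[0,0,0],"turn":0,"grip":0.35},
    {"delta_pos":[0,0,0],"turn":0,"grip":0.35},
    {"delta_pos":[0,0,0.2],"turn":0,"grip":0.35},
    {"delta_pos":[0,0,0.5],"turn":0,"grip":0.35},
    {"delta_pos":[0,0,0.8],"turn":0,"grip":0.2},
    {"delta_pos":[0,0,1],"turn":0,"grip":0},
  ],
)

```text
clock: 12.5
tool_pos: [0.4808, -0.1377, 0.1254]
eef_rot: [0.001, 0.007, 1.0, -0.0]
force: [-0.1, -0.5, 0.6]
gripper_width: 0.906
grip_force: 0.0
```

Call:
drive_tool(
  targets=[
    {"delta_pos":[0.2,-0.2,0],"turn":0.1,"grip":0},
    {"delta_pos":[0.4,-0.4,0],"turn":0.2,"grip":0},
    {"delta_pos":[0.6,-0.6,0],"turn":0.3,"grip":0},
    {"delta_pos":[0.7,-0.7,0],"turn":0.4,"grip":0},
    {"delta_pos":[0.7,-0.7,0],"turn":0.5,"grip":0},
    {"delta_pos":[0.7,-0.7,0],"turn":0.6,"grip":0},
  ],
)

```text
clock: 13.0
tool_pos: [0.5507, -0.2084, 0.1225]
eef_rot: [0.0, -0.305, 0.952, -0.0]
force: [0.0, 0.9, -0.1]
gripper_width: 1.001
grip_force: 0.0
```

Call:
drive_tool(
  targets=[
    {"delta_pos":[0.2,-0.2,0],"turn":0.1,"grip":0},
    {"delta_pos":[0.4,-0.4,0],"turn":0.2,"grip":0},
    {"delta_pos":[0.6,-0.6,0],"turn":0.3,"grip":0},
    {"delta_pos":[0.681,-0.73,0],"turn":0.4,"grip":0},
    {"delta_pos":[0.681,-0.73,0],"turn":0.5,"grip":0},
    {"delta_pos":[0.681,-0.73,0],"turn":0.6,"grip":0},
    {"delta_pos":[0.681,-0.73,0],"turn":0.6,"grip":0},
    {"delta_pos":[0.681,-0.73,0],"turn":0.6,"grip":0},
  ],
)

```text
clock: 13.67
tool_pos: [0.618, -0.2803, 0.1226]
eef_rot: [-0.0, -0.581, 0.814, 0.0]
force: [-0.5, -0.2, 0.6]
gripper_width: 1.003
grip_force: 0.0
```

```bash
python3 - <<'E'
from h import *
f=eyes.grab_frame("top");g=eyes.grab_frame("side")
s=manip.state(); print(s["tool_pos"],s["eef_rot"],s["gripper_width"],s["clock"])
for u,p,r in boxes(f): print(u.round(1),p.round(4),r[0].round(4),np.round(r[1:],1))
for u,p,r in boxes(g): print("side",u.round(1),p.round(4))
E
```

```text
[ 0.61800144 -0.28018194  0.12284403] [-2.93717469e-05 -5.81424172e-01  8.13600591e-01  9.39520511e-05] 1.0009584417088602 13.7667
[399.4 179.4] [ 0.6182 -0.2813  0.042 ] [ 0.6191 -0.2691] [44.9 42.7 68.4]
[356.  193.5] [ 0.5698 -0.1368  0.042 ] [ 0.57   -0.1355] [56.8 36.6 -0. ]
[331.1 220. ] [ 0.4813 -0.0548  0.042 ] [ 0.4798 -0.053 ] [56.1 36.3  0.4]
[355.7 221. ] [ 0.4787 -0.1358  0.042 ] [ 0.4788 -0.1353] [59.4 36.3 -0. ]
side [318.2 149.7] [ 0.6187 -0.2766  0.042 ]
side [347.1 155.2] [ 0.523  -0.2733  0.042 ]
side [390.4 162. ] [ 0.3849 -0.2753  0.042 ]
side [323.  180.7] [ 0.5705 -0.1383  0.042 ]
side [232. 214.] [0.7807 0.0529 0.042 ]
side [552.9 291.1] [-0.0386  0.0933  0.042 ]
```

Call:
drive_tool(
  targets=[
    {"delta_pos":[0,0,-0.3],"turn":0,"grip":0},
    {"delta_pos":[0,0,-0.6],"turn":0,"grip":0},
    {"delta_pos":[0,0,-0.85],"turn":0,"grip":0},
    {"delta_pos":[0,0,-1],"turn":0,"grip":0},
  ],
)

```text
clock: 14.1
tool_pos: [0.6164, -0.2791, 0.0199]
eef_rot: [-0.001, -0.582, 0.813, 0.002]
force: [-0.1, 0.4, -0.4]
gripper_width: 1.0
grip_force: 0.0
```

Call:
drive_tool(
  targets=[
    {"delta_pos":[0,0,-0.055],"turn":0,"grip":0},
    {"delta_pos":[0,0,-0.055],"turn":0,"grip":0},
    {"delta_pos":[0,0,-0.055],"turn":0,"grip":1},
    {"delta_pos":[0,0,-0.055],"turn":0,"grip":1},
    {"delta_pos":[0,0,-0.055],"turn":0,"grip":1},
    {"delta_pos":[0,0,-0.055],"turn":0,"grip":1},
    {"delta_pos":[0,0,-0.055],"turn":0,"grip":1},
    {"delta_pos":[0,0,-0.055],"turn":0,"grip":1},
  ],
)

```text
clock: 14.77
tool_pos: [0.6191, -0.281, 0.019]
eef_rot: [0.001, -0.582, 0.813, -0.001]
force: [-0.1, -0.4, 5.5]
gripper_width: 0.434
grip_force: 41.8
```

Call:
drive_tool(
  targets=[
    {"delta_pos":[0,0,0],"turn":0,"grip":1},
    {"delta_pos":[0,0,0],"turn":0,"grip":1},
    {"delta_pos":[0,0,0.1],"turn":0,"grip":1},
    {"delta_pos":[0,0,0.3],"turn":0,"grip":1},
    {"delta_pos":[0,0,0.6],"turn":0,"grip":1},
    {"delta_pos":[0,0,0.9],"turn":0,"grip":1},
    {"delta_pos":[0,0,1],"turn":0,"grip":1},
    {"delta_pos":[0,0,1],"turn":0,"grip":1},
  ],
)

```text
clock: 15.43
tool_pos: [0.62, -0.2815, 0.1214]
eef_rot: [0.001, -0.582, 0.813, -0.003]
force: [1.1, -0.5, -2.0]
gripper_width: 0.436
grip_force: 41.1
```

Call:
drive_tool(
  targets=[
    {"delta_pos":[-0.1,0.15,0],"turn":-0.09,"grip":1},
    {"delta_pos":[-0.2,0.35,0],"turn":-0.18,"grip":1},
    {"delta_pos":[-0.3,0.55,0],"turn":-0.27,"grip":1},
    {"delta_pos":[-0.4,0.75,0],"turn":-0.36,"grip":1},
    {"delta_pos":[-0.471,0.9,0],"turn":-0.45,"grip":1},
    {"delta_pos":[-0.471,1,0],"turn":-0.54,"grip":1},
    {"delta_pos":[-0.471,1,0],"turn":-0.6,"grip":1},
  ],
)

```text
clock: 16.02
tool_pos: [0.5689, -0.1774, 0.1152]
eef_rot: [-0.002, -0.301, 0.953, 0.002]
force: [0.9, -0.8, -2.4]
gripper_width: 0.438
grip_force: 40.9
```

Call:
drive_tool(
  targets=[
    {"delta_pos":[0,0.15,0],"turn":-0.09,"grip":1},
    {"delta_pos":[0,0.35,0],"turn":-0.18,"grip":1},
    {"delta_pos":[0,0.55,0],"turn":-0.27,"grip":1},
    {"delta_pos":[0,0.75,0],"turn":-0.36,"grip":1},
    {"delta_pos":[0,0.9,0],"turn":-0.45,"grip":1},
    {"delta_pos":[0,1,0],"turn":-0.54,"grip":1},
    {"delta_pos":[0,1,0],"turn":-0.6,"grip":1},
  ],
)

```text
clock: 16.6
tool_pos: [0.5692, -0.0778, 0.1151]
eef_rot: [-0.002, 0.008, 1.0, 0.001]
force: [-0.9, -0.1, -0.8]
gripper_width: 0.432
grip_force: 40.9
```

Call:
drive_tool(
  targets=[
    {"delta_pos":[0,0.2,0],"turn":0,"grip":1},
    {"delta_pos":[0,0.24,0],"turn":0,"grip":1},
    {"delta_pos":[0,0.24,-0.2],"turn":0,"grip":1},
    {"delta_pos":[0,0.24,-0.4],"turn":0,"grip":1},
    {"delta_pos":[0,0.24,-0.6],"turn":0,"grip":1},
    {"delta_pos":[0,0.24,-0.6],"turn":0,"grip":1},
    {"delta_pos":[0,0.24,-0.6],"turn":0,"grip":1},
    {"delta_pos":[0,0.24,-0.6],"turn":0,"grip":1},
  ],
)

```text
clock: 17.27
tool_pos: [0.571, -0.0566, 0.0575]
eef_rot: [-0.0, 0.007, 1.0, 0.0]
force: [0.8, 0.4, -0.9]
gripper_width: 0.434
grip_force: 40.9
```

```bash
python3 - <<'E'
from h import *
f=eyes.grab_frame("top");g=eyes.grab_frame("side")
up=lambda a:cv2.resize(a[...,::-1],None,fx=4,fy=4,interpolation=cv2.INTER_CUBIC)
cv2.imwrite("pics/e.png",np.hstack([up(f["image"][160:260,300:400]),up(g["image"][150:250,290:390])]))
E
```

```text
(no output)
```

View pics/e.png

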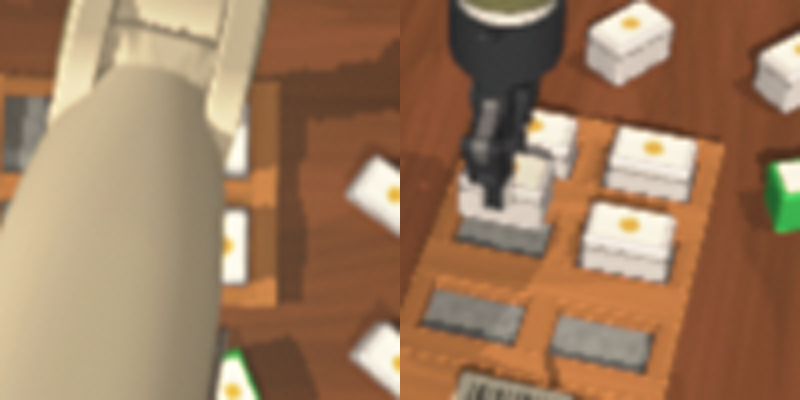

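Side view: boxes sit fully in both right-hand pockets, and the third held box is aligned over the far-middle pocket. I place it and go to the next.

Call:
drive_tool(
  targets=[
    {"delta_pos":[0,0,-0.1],"turn":0,"grip":1},
    {"delta_pos":[0,0,-0.18],"turn":0,"grip":1},
    {"delta_pos":[0,0,-0.24],"turn":0,"grip":1},
    {"delta_pos":[0,0,-0.3],"turn":0,"grip":1},
    {"delta_pos":[0,0,-0.345],"turn":0,"grip":1},
    {"delta_pos":[0,0,-0.345],"turn":0,"grip":1},
    {"delta_pos":[0,0,-0.345],"turn":0,"grip":1},
  ],
)

```text
clock: 17.95
tool_pos: [0.5708, -0.0563, 0.0228]
eef_rot: [-0.0, 0.007, 1.0, 0.0]
force: [-1.2, 0.1, 0.6]
gripper_width: 0.435
grip_force: 41.6
```

Call:
drive_tool(
  targets=[
    {"delta_pos":[0,0,0],"turn":0,"grip":0.35},
    {"delta_pos":[0,0,0],"turn":0,"grip":0.35},
    {"delta_pos":[0,0,0],"turn":0,"grip":0.35},
    {"delta_pos":[0,0,0],"turn":0,"grip":0.35},
    {"delta_pos":[0,0,0.2],"turn":0,"grip":0.35},
    {"delta_pos":[0,0,0.5],"turn":0,"grip":0.35},
    {"delta_pos":[0,0,0.8],"turn":0,"grip":0.2},
    {"delta_pos":[0,0,1],"turn":0,"grip":0},
  ],
)

```text
clock: 18.62
tool_pos: [0.5719, -0.0566, 0.1254]
eef_rot: [0.001, 0.007, 1.0, -0.0]
force: [1.0, -0.1, -0.1]
gripper_width: 0.905
grip_force: 0.0
```

Call:
drive_tool(
  targets=[
    {"delta_pos":[-0.1,-0.3,0],"turn":0.1,"grip":0},
    {"delta_pos":[-0.2,-0.6,0],"turn":0.2,"grip":0},
    {"delta_pos":[-0.3,-0.9,0],"turn":0.3,"grip":0},
    {"delta_pos":[-0.3,-1,0],"turn":0.4,"grip":0},
    {"delta_pos":[-0.3,-1,0],"turn":0.5,"grip":0},
  ],
)

```text
clock: 19.03
tool_pos: [0.5408, -0.1593, 0.123]
eef_rot: [0.0, -0.253, 0.967, -0.001]
force: [0.6, 0.9, 0.6]
gripper_width: 1.004
grip_force: 0.0
```

Call:
drive_tool(
  targets=[
    {"delta_pos":[-0.1,-0.3,0],"turn":0.1,"grip":0},
    {"delta_pos":[-0.187,-0.6,0],"turn":0.2,"grip":0},
    {"delta_pos":[-0.187,-0.9,0],"turn":0.3,"grip":0},
    {"delta_pos":[-0.187,-1,0],"turn":0.41,"grip":0},
    {"delta_pos":[-0.187,-1,0],"turn":0.41,"grip":0},
  ],
)

```text
clock: 19.45
tool_pos: [0.5223, -0.2593, 0.1228]
eef_rot: [0.0, -0.452, 0.892, -0.001]
force: [-0.2, 0.4, 0.6]
gripper_width: 1.002
grip_force: 0.0
```

Call:
drive_tool(
  targets=[
    {"delta_pos":[0,-0.195,0],"turn":0,"grip":0},
    {"delta_pos":[0,-0.195,0],"turn":0,"grip":0},
    {"delta_pos":[0,-0.195,0],"turn":0,"grip":0},
  ],
)

```text
clock: 19.7
tool_pos: [0.5222, -0.2755, 0.1226]
eef_rot: [0.0, -0.451, 0.892, 0.0]
force: [0.6, 0.2, 0.7]
gripper_width: 1.0
grip_force: 0.0
```

```bash
python3 - <<'E'
from h import *
f=eyes.grab_frame("top");g=eyes.grab_frame("side")
s=manip.state(); print(s["tool_pos"],s["eef_rot"],s["gripper_width"],s["clock"])
for u,p,r in boxes(f): print(u.round(1),p.round(4),r[0].round(4),np.round(r[1:],1))
for u,p,r in boxes(g): print("side",u.round(1),p.round(4))
E
```

```text
[ 0.52214512 -0.27457572  0.12265694] [-5.47984574e-05 -4.52368956e-01  8.91830683e-01  5.96899309e-04] 1.0023251532843949 19.8
[331.2 193.4] [ 0.5694 -0.0547  0.042 ] [ 0.5694 -0.0525] [57.  36.5  0.2]
[356.  193.7] [ 0.5692 -0.1368  0.042 ] [ 0.5701 -0.1355] [57.1 36.6 -0. ]
[397.4 207.8] [ 0.5234 -0.2733  0.042 ] [ 0.527  -0.2642] [ 41.8  39.9 -33.7]
[331.1 220.1] [ 0.4809 -0.0549  0.042 ] [ 0.4815 -0.0529] [59.4 36.3  0.4]
[355.6 221. ] [ 0.4787 -0.1356  0.042 ] [ 0.4789 -0.1336] [59.6 39.5 -0.2]
[357.7 257.4] [ 0.3603 -0.1421  0.042 ] [ 0.3603 -0.1422] [48.2 27.9 23.5]
side [347.1 155.2] [ 0.5229 -0.2733  0.042 ]
side [390.5 162. ] [ 0.3845 -0.2754  0.042 ]
side [232. 214.] [0.7807 0.0529 0.042 ]
side [555.2 286.6] [-0.0461  0.0791  0.042 ]
```

Call:
drive_tool(
  targets=[
    {"delta_pos":[0,0,-0.3],"turn":0,"grip":0},
    {"delta_pos":[0,0,-0.6],"turn":0,"grip":0},
    {"delta_pos":[0,0,-0.85],"turn":0,"grip":0},
    {"delta_pos":[0,0,-1],"turn":0,"grip":0},
  ],
)

```text
clock: 20.13
tool_pos: [0.5209, -0.2733, 0.0201]
eef_rot: [-0.001, -0.453, 0.892, 0.002]
force: [0.5, 0.3, -0.4]
gripper_width: 1.0
grip_force: 0.0
```

Call:
drive_tool(
  targets=[
    {"delta_pos":[0,0,-0.055],"turn":0,"grip":0},
    {"delta_pos":[0,0,-0.055],"turn":0,"grip":0},
    {"delta_pos":[0,0,-0.055],"turn":0,"grip":1},
    {"delta_pos":[0,0,-0.055],"turn":0,"grip":1},
    {"delta_pos":[0,0,-0.055],"turn":0,"grip":1},
    {"delta_pos":[0,0,-0.055],"turn":0,"grip":1},
    {"delta_pos":[0,0,-0.055],"turn":0,"grip":1},
    {"delta_pos":[0,0,-0.055],"turn":0,"grip":1},
  ],
)

```text
clock: 20.8
tool_pos: [0.5233, -0.2765, 0.0188]
eef_rot: [0.001, -0.453, 0.892, -0.001]
force: [0.1, 0.4, 7.1]
gripper_width: 0.435
grip_force: 41.7
```

Call:
drive_tool(
  targets=[
    {"delta_pos":[0,0,0],"turn":0,"grip":1},
    {"delta_pos":[0,0,0],"turn":0,"grip":1},
    {"delta_pos":[0,0,0.1],"turn":0,"grip":1},
    {"delta_pos":[0,0,0.3],"turn":0,"grip":1},
    {"delta_pos":[0,0,0.6],"turn":0,"grip":1},
    {"delta_pos":[0,0,0.9],"turn":0,"grip":1},
    {"delta_pos":[0,0,1],"turn":0,"grip":1},
    {"delta_pos":[0,0,1],"turn":0,"grip":1},
  ],
)

```text
clock: 21.47
tool_pos: [0.5241, -0.2772, 0.1209]
eef_rot: [0.001, -0.453, 0.892, -0.003]
force: [-0.1, -0.3, -1.9]
gripper_width: 0.438
grip_force: 40.9
```

Call:
drive_tool(
  targets=[
    {"delta_pos":[0.1,0.15,0],"turn":-0.09,"grip":1},
    {"delta_pos":[0.2,0.35,0],"turn":-0.18,"grip":1},
    {"delta_pos":[0.3,0.55,0],"turn":-0.27,"grip":1},
    {"delta_pos":[0.4,0.75,0],"turn":-0.36,"grip":1},
    {"delta_pos":[0.497,0.9,0],"turn":-0.45,"grip":1},
    {"delta_pos":[0.497,1,0],"turn":-0.5,"grip":1},
  ],
)

```text
clock: 21.97
tool_pos: [0.5723, -0.1738, 0.115]
eef_rot: [-0.001, -0.205, 0.979, 0.001]
force: [-0.1, -0.5, -0.8]
gripper_width: 0.438
grip_force: 40.9
```

Call:
drive_tool(
  targets=[
    {"delta_pos":[0,0.15,0],"turn":-0.09,"grip":1},
    {"delta_pos":[0,0.35,0],"turn":-0.18,"grip":1},
    {"delta_pos":[0,0.55,0],"turn":-0.27,"grip":1},
    {"delta_pos":[0,0.75,0],"turn":-0.36,"grip":1},
    {"delta_pos":[0,0.9,0],"turn":-0.41,"grip":1},
    {"delta_pos":[0,1,0],"turn":-0.41,"grip":1},
  ],
)

```text
clock: 22.47
tool_pos: [0.5704, -0.074, 0.1152]
eef_rot: [-0.002, 0.007, 1.0, 0.001]
force: [-0.5, -0.0, -1.5]
gripper_width: 0.43
grip_force: 40.8
```

Call:
drive_tool(
  targets=[
    {"delta_pos":[0,0.3,0],"turn":0,"grip":1},
    {"delta_pos":[0,0.6,0],"turn":0,"grip":1},
    {"delta_pos":[0,0.9,0],"turn":0,"grip":1},
    {"delta_pos":[0,1,0],"turn":0,"grip":1},
    {"delta_pos":[0,1.0,0],"turn":0,"grip":1},
  ],
)

```text
clock: 22.88
tool_pos: [0.571, 0.0264, 0.116]
eef_rot: [-0.001, 0.004, 1.0, 0.0]
force: [-0.1, -1.4, -1.3]
gripper_width: 0.436
grip_force: 40.8
```

Call:
drive_tool(
  targets=[
    {"delta_pos":[0,0.015,-0.2],"turn":0,"grip":1},
    {"delta_pos":[0,0.015,-0.4],"turn":0,"grip":1},
    {"delta_pos":[0,0.015,-0.6],"turn":0,"grip":1},
    {"delta_pos":[0,0.015,-0.6],"turn":0,"grip":1},
    {"delta_pos":[0,0.015,-0.6],"turn":0,"grip":1},
  ],
)

```text
clock: 23.3
tool_pos: [0.5705, 0.0247, 0.0558]
eef_rot: [-0.002, 0.007, 1.0, 0.0]
force: [-0.4, -0.1, -0.7]
gripper_width: 0.432
grip_force: 40.7
```

```bash
python3 - <<'E'
from h import *
g=eyes.grab_frame("side")
up=lambda a:cv2.resize(a[...,::-1],None,fx=4,fy=4,interpolation=cv2.INTER_CUBIC)
cv2.imwrite("pics/f.png",up(g["image"][140:270,270:400]))
E
```

```text
(no output)
```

View pics/f.png

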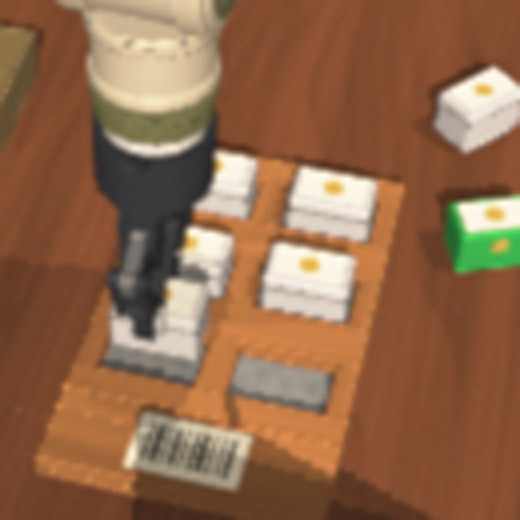

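Side view: the held box is over the far-left pocket, the other four are seated, and one box remains loose at top right.

Call:
drive_tool(
  targets=[
    {"delta_pos":[0,0,-0.1],"turn":0,"grip":1},
    {"delta_pos":[0,0,-0.18],"turn":0,"grip":1},
    {"delta_pos":[0,0,-0.24],"turn":0,"grip":1},
    {"delta_pos":[0,0,-0.3],"turn":0,"grip":1},
    {"delta_pos":[0,0,-0.345],"turn":0,"grip":1},
    {"delta_pos":[0,0,-0.345],"turn":0,"grip":1},
    {"delta_pos":[0,0,-0.345],"turn":0,"grip":1},
  ],
)

```text
clock: 23.93
tool_pos: [0.572, 0.0257, 0.0227]
eef_rot: [0.0, 0.007, 1.0, 0.0]
force: [-0.3, 0.5, -0.6]
gripper_width: 0.435
grip_force: 41.0
```

Call:
drive_tool(
  targets=[
    {"delta_pos":[0,0,0],"turn":0,"grip":0.35},
    {"delta_pos":[0,0,0],"turn":0,"grip":0.35},
    {"delta_pos":[0,0,0],"turn":0,"grip":0.35},
    {"delta_pos":[0,0,0],"turn":0,"grip":0.35},
    {"delta_pos":[0,0,0.2],"turn":0,"grip":0.35},
    {"delta_pos":[0,0,0.5],"turn":0,"grip":0.35},
    {"delta_pos":[0,0,0.8],"turn":0,"grip":0.2},
    {"delta_pos":[0,0,1],"turn":0,"grip":0},
  ],
)

```text
clock: 24.6
tool_pos: [0.5729, 0.0256, 0.1255]
eef_rot: [0.001, 0.007, 1.0, -0.0]
force: [0.3, -0.3, -0.7]
gripper_width: 0.91
grip_force: 0.0
```

Call:
drive_tool(
  targets=[
    {"delta_pos":[-0.2,-0.3,0],"turn":0.1,"grip":0},
    {"delta_pos":[-0.4,-0.6,0],"turn":0.2,"grip":0},
    {"delta_pos":[-0.6,-0.9,0],"turn":0.3,"grip":0},
    {"delta_pos":[-0.6,-1,0],"turn":0.3,"grip":0},
    {"delta_pos":[-0.6,-1,0],"turn":0.3,"grip":0},
  ],
)

```text
clock: 25.02
tool_pos: [0.5116, -0.0765, 0.1232]
eef_rot: [0.0, -0.147, 0.989, -0.0]
force: [0.3, 0.2, -0.4]
gripper_width: 0.998
grip_force: 0.0
```

Call:
drive_tool(
  targets=[
    {"delta_pos":[-0.2,-0.3,0],"turn":0.1,"grip":0},
    {"delta_pos":[-0.4,-0.6,0],"turn":0.2,"grip":0},
    {"delta_pos":[-0.6,-0.9,0],"turn":0.3,"grip":0},
    {"delta_pos":[-0.6,-1,0],"turn":0.3,"grip":0},
    {"delta_pos":[-0.6,-1,0],"turn":0.3,"grip":0},
  ],
)

```text
clock: 25.43
tool_pos: [0.4525, -0.1762, 0.1231]
eef_rot: [0.001, -0.3, 0.954, -0.0]
force: [1.2, -0.1, -0.1]
gripper_width: 0.998
grip_force: 0.0
```

Call:
drive_tool(
  targets=[
    {"delta_pos":[-0.2,-0.3,0],"turn":0.1,"grip":0},
    {"delta_pos":[-0.4,-0.6,0],"turn":0.2,"grip":0},
    {"delta_pos":[-0.677,-0.9,0],"turn":0.245,"grip":0},
    {"delta_pos":[-0.677,-1,0],"turn":0.245,"grip":0},
    {"delta_pos":[-0.677,-1,0],"turn":0.245,"grip":0},
  ],
)

```text
clock: 25.85
tool_pos: [0.3851, -0.2761, 0.1231]
eef_rot: [0.0, -0.42, 0.908, -0.001]
force: [0.5, -1.1, 0.5]
gripper_width: 1.0
grip_force: 0.0
```

Call:
drive_tool(
  targets=[
    {"delta_pos":[0,-0.035,0],"turn":0,"grip":0},
    {"delta_pos":[0,-0.035,0],"turn":0,"grip":0},
    {"delta_pos":[0,-0.035,0],"turn":0,"grip":0},
  ],
)

```text
clock: 26.1
tool_pos: [0.3854, -0.2767, 0.1227]
eef_rot: [0.0, -0.423, 0.906, 0.0]
force: [0.3, 0.5, -0.5]
gripper_width: 1.001
grip_force: 0.0
```

```bash
python3 - <<'E'
from h import *
f=eyes.grab_frame("top");g=eyes.grab_frame("side")
s=manip.state(); print(s["tool_pos"],s["eef_rot"],s["gripper_width"],s["clock"])
for u,p,r in boxes(f): print(u.round(1),p.round(4),r[0].round(4),np.round(r[1:],1))
for u,p,r in boxes(g): print("side",u.round(1),p.round(4))
E
```

```text
[ 0.3850536  -0.27667113  0.12272321] [ 5.96564435e-05 -4.22914627e-01  9.06169490e-01  2.66031082e-04] 0.9982982152174706 26.2
[306.3 193.1] [0.5697 0.0278 0.042 ] [0.5687 0.0289] [56.9 33.3  0.6]
[331.2 193.5] [ 0.5692 -0.0547  0.042 ] [ 0.5694 -0.0525] [56.9 36.6  0.4]
[355.9 193.6] [ 0.5694 -0.1366  0.042 ] [ 0.5701 -0.1338] [57.2 39.8 -0.2]
[331. 220.] [ 0.4812 -0.0546  0.042 ] [ 0.4815 -0.0529] [59.3 36.3  0.4]
[355.5 221. ] [ 0.4788 -0.1352  0.042 ] [ 0.4788 -0.1337] [59.5 39.5 -0.2]
[400.  250.5] [ 0.3839 -0.2801  0.042 ] [ 0.3887 -0.2691] [47.8 39.6 45.2]
[357.6 257.4] [ 0.3603 -0.1418  0.042 ] [ 0.3603 -0.1422] [48.2 27.9 23.5]
side [390.5 162. ] [ 0.3845 -0.2753  0.042 ]
side [233.1 214.9] [0.7766 0.0552 0.042 ]
side [308.9 221.3] [0.571  0.0264 0.042 ]
side [554.  289.3] [-0.042   0.0876  0.042 ]
```

Call:
drive_tool(
  targets=[
    {"delta_pos":[0,0,-0.3],"turn":0,"grip":0},
    {"delta_pos":[0,0,-0.6],"turn":0,"grip":0},
    {"delta_pos":[0,0,-0.85],"turn":0,"grip":0},
    {"delta_pos":[0,0,-1],"turn":0,"grip":0},
  ],
)

```text
clock: 26.53
tool_pos: [0.3836, -0.2759, 0.0205]
eef_rot: [-0.0, -0.423, 0.906, 0.001]
force: [-0.4, -0.5, -0.2]
gripper_width: 1.0
grip_force: 0.0
```

Call:
drive_tool(
  targets=[
    {"delta_pos":[0,0,-0.055],"turn":0,"grip":0},
    {"delta_pos":[0,0,-0.055],"turn":0,"grip":0},
    {"delta_pos":[0,0,-0.055],"turn":0,"grip":1},
    {"delta_pos":[0,0,-0.055],"turn":0,"grip":1},
    {"delta_pos":[0,0,-0.055],"turn":0,"grip":1},
    {"delta_pos":[0,0,-0.055],"turn":0,"grip":1},
    {"delta_pos":[0,0,-0.055],"turn":0,"grip":1},
    {"delta_pos":[0,0,-0.055],"turn":0,"grip":1},
  ],
)

```text
clock: 27.2
tool_pos: [0.3851, -0.2787, 0.0186]
eef_rot: [0.0, -0.422, 0.907, -0.001]
force: [0.7, 0.5, 6.5]
gripper_width: 0.437
grip_force: 41.0
```

Call:
drive_tool(
  targets=[
    {"delta_pos":[0,0,0],"turn":0,"grip":1},
    {"delta_pos":[0,0,0],"turn":0,"grip":1},
    {"delta_pos":[0,0,0.1],"turn":0,"grip":1},
    {"delta_pos":[0,0,0.3],"turn":0,"grip":1},
    {"delta_pos":[0,0,0.6],"turn":0,"grip":1},
    {"delta_pos":[0,0,0.9],"turn":0,"grip":1},
    {"delta_pos":[0,0,1],"turn":0,"grip":1},
    {"delta_pos":[0,0,1],"turn":0,"grip":1},
  ],
)

```text
clock: 27.87
tool_pos: [0.3859, -0.2796, 0.1202]
eef_rot: [0.001, -0.422, 0.907, -0.003]
force: [0.4, 0.4, -1.1]
gripper_width: 0.433
grip_force: 40.8
```

Call:
drive_tool(
  targets=[
    {"delta_pos":[0.15,0.15,0],"turn":-0.09,"grip":1},
    {"delta_pos":[0.3,0.35,0],"turn":-0.18,"grip":1},
    {"delta_pos":[0.45,0.55,0],"turn":-0.27,"grip":1},
    {"delta_pos":[0.6,0.75,0],"turn":-0.36,"grip":1},
    {"delta_pos":[0.7,0.9,0],"turn":-0.45,"grip":1},
    {"delta_pos":[0.7,1,0],"turn":-0.5,"grip":1},
  ],
)

```text
clock: 28.37
tool_pos: [0.455, -0.176, 0.1154]
eef_rot: [-0.0, -0.172, 0.985, 0.001]
force: [1.1, -0.1, -1.2]
gripper_width: 0.435
grip_force: 40.7
```

Call:
drive_tool(
  targets=[
    {"delta_pos":[0.1,0.15,0],"turn":-0.09,"grip":1},
    {"delta_pos":[0.2,0.35,0],"turn":-0.18,"grip":1},
    {"delta_pos":[0.277,0.55,0],"turn":-0.27,"grip":1},
    {"delta_pos":[0.277,0.75,0],"turn":-0.345,"grip":1},
    {"delta_pos":[0.277,0.9,0],"turn":-0.345,"grip":1},
    {"delta_pos":[0.277,1,0],"turn":-0.345,"grip":1},
  ],
)

```text
clock: 28.87
tool_pos: [0.4806, -0.076, 0.1152]
eef_rot: [-0.002, 0.006, 1.0, 0.001]
force: [0.5, -0.5, -1.8]
gripper_width: 0.434
grip_force: 40.7
```

Call:
drive_tool(
  targets=[
    {"delta_pos":[0,0.3,0],"turn":0,"grip":1},
    {"delta_pos":[0,0.6,0],"turn":0,"grip":1},
    {"delta_pos":[0,0.9,0],"turn":0,"grip":1},
    {"delta_pos":[0,1,0],"turn":0,"grip":1},
    {"delta_pos":[0,1.0,0],"turn":0,"grip":1},
  ],
)

```text
clock: 29.28
tool_pos: [0.481, 0.024, 0.1162]
eef_rot: [-0.001, 0.005, 1.0, 0.0]
force: [0.6, -0.2, -2.1]
gripper_width: 0.433
grip_force: 40.8
```

Call:
drive_tool(
  targets=[
    {"delta_pos":[0,0.045,-0.2],"turn":0,"grip":1},
    {"delta_pos":[0,0.045,-0.4],"turn":0,"grip":1},
    {"delta_pos":[0,0.045,-0.6],"turn":0,"grip":1},
    {"delta_pos":[0,0.045,-0.6],"turn":0,"grip":1},
    {"delta_pos":[0,0.045,-0.6],"turn":0,"grip":1},
  ],
)

```text
clock: 29.7
tool_pos: [0.4806, 0.0258, 0.0561]
eef_rot: [-0.002, 0.007, 1.0, 0.0]
force: [0.5, -0.2, -1.1]
gripper_width: 0.439
grip_force: 40.8
```

Call:
drive_tool(
  targets=[
    {"delta_pos":[0,0,-0.1],"turn":0,"grip":1},
    {"delta_pos":[0,0,-0.18],"turn":0,"grip":1},
    {"delta_pos":[0,0,-0.24],"turn":0,"grip":1},
    {"delta_pos":[0,0,-0.3],"turn":0,"grip":1},
    {"delta_pos":[0,0,-0.345],"turn":0,"grip":1},
    {"delta_pos":[0,0,-0.345],"turn":0,"grip":1},
    {"delta_pos":[0,0,-0.345],"turn":0,"grip":1},
  ],
)

```text
clock: 30.28
tool_pos: [0.4821, 0.0267, 0.0227]
eef_rot: [0.0, 0.007, 1.0, 0.0]
force: [-0.1, -0.3, -1.5]
gripper_width: 0.434
grip_force: 41.1
```

Call:
drive_tool(
  targets=[
    {"delta_pos":[0,0,0],"turn":0,"grip":0.35},
    {"delta_pos":[0,0,0],"turn":0,"grip":0.35},
    {"delta_pos":[0,0,0],"turn":0,"grip":0.35},
    {"delta_pos":[0,0,0],"turn":0,"grip":0.35},
    {"delta_pos":[0,0,0.2],"turn":0,"grip":0.35},
    {"delta_pos":[0,0,0.5],"turn":0,"grip":0.35},
    {"delta_pos":[0,0,0.8],"turn":0,"grip":0.2},
    {"delta_pos":[0,0,1],"turn":0,"grip":0},
  ],
)

```text
clock: 30.95
tool_pos: [0.4828, 0.0266, 0.1253]
eef_rot: [0.001, 0.007, 1.0, -0.0]
force: [-0.2, 0.9, -0.1]
gripper_width: 0.905
grip_force: 0.0
```

Call:
drive_tool(
  targets=[
    {"delta_pos":[0.2,0.3,0],"turn":0.1,"grip":0},
    {"delta_pos":[0.4,0.6,0],"turn":0.2,"grip":0},
    {"delta_pos":[0.4,0.9,0],"turn":0.3,"grip":0},
    {"delta_pos":[0.4,1,0],"turn":0.4,"grip":0},
    {"delta_pos":[0.4,1,0],"turn":0.5,"grip":0},
    {"delta_pos":[0.4,1,0],"turn":0.55,"grip":0},
  ],
)

```text
clock: 31.45
tool_pos: [0.5219, 0.1278, 0.1227]
eef_rot: [-0.0, -0.281, 0.96, 0.0]
force: [-0.5, -0.7, 0.0]
gripper_width: 1.005
grip_force: 0.0
```

```bash
python3 - <<'E'
from h import *
f=eyes.grab_frame("top");g=eyes.grab_frame("side")
s=manip.state(); print(s["tool_pos"],s["eef_rot"],s["q"].round(2),s["clock"])
for u,p,r in boxes(f): print(u.round(1),p.round(4),np.round(r[1:],1))
for n,F,(y0,y1,x0,x1) in(("top",f,(172,208,178,250)),("side",g,(285,385,240,283))):
    H=hsv(F);roi=np.zeros(H.shape[:2],bool);roi[y0:y1,x0:x1]=1
    e=(H[...,1]<60)&(H[...,2]>185)&roi
    for c,st,m in blobs(e,20,300): 
        x,y,w,h=st[:4];print(n,"eye",c.round(1),(x+w/2-.5,y+h/2-.5),st,plane(F,(x+w/2-.5,y+h/2-.5),.014)[0])
up=lambda a,k:cv2.resize(a[...,::-1],None,fx=k,fy=k,interpolation=cv2.INTER_CUBIC)
T=up(f["image"][165:215,175:260],5);S=up(g["image"][280:390,240:285],5)[:,:]
o=np.zeros((550,800,3),np.uint8);o[:T.shape[0],:T.shape[1]]=T;o[:550,430:655]=S
T2=up(f["image"][170:245,270:375],4);o[250:550,:420]=T2
cv2.imwrite("pics/g.png",o)
E
```

```text
[0.52194481 0.12703273 0.12277707] [-1.90602106e-05 -2.77962001e-01  9.60592070e-01  2.60899656e-05] [ 0.09  0.3  -0.25  1.02  0.   -0.47] 31.55
[306.3 193.1] [0.5697 0.0278 0.042 ] [56.8 33.3  0.6]
[331.1 193.4] [ 0.5694 -0.0544  0.042 ] [56.8 36.6  0.4]
[356.  193.5] [ 0.5698 -0.1368  0.042 ] [56.8 36.5  0.5]
[331.2 220.2] [ 0.4807 -0.0551  0.042 ] [59.4 36.3  0.4]
[305.7 220.3] [0.4796 0.0287 0.042 ] [56.  36.3  0.6]
[355.6 221. ] [ 0.4787 -0.1356  0.042 ] [59.5 39.6 -0. ]
[357.6 257.4] [ 0.3603 -0.1418  0.042 ] [48.2 27.9 23.5]
top eye [189.6 189.4] (np.float64(190.5), np.float64(190.5)) [186 185  10  12  35] [0.57828027 0.42187054 0.014     ]
side eye [255.9 368.6] (np.float64(256.0), np.float64(368.0)) [247 359  19  19 149] [0.58221136 0.41821616 0.014     ]
```

View pics/g.png

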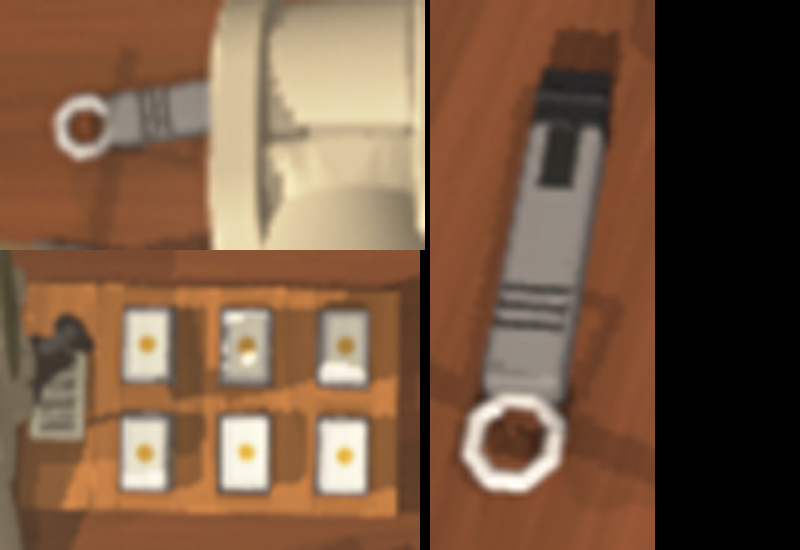

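Top view: all six pockets hold a box, each upright and inside its pocket. The scanner is undisturbed, with its eye at about (191.2,189.8) in the top view and (256.2,368) in the side view. Its nose end is at about (269.2,293.8) in the side view.

```bash
python3 - <<'E'
from h import *
f=eyes.grab_frame("top");g=eyes.grab_frame("side")
e1=plane(f,(191.2,189.8),.014)[0];e2=plane(g,(256.2,368),.014)[0];n=plane(g,(269.2,293.8),.028)[0]
n1=plane(f,(145+382/4-.4,170+52/4-.4),.026)[0]
print(e1,e2,n,n1,"tri",tri(f,(191.2,189.8),g,(256.2,368)))
for e,m in((e2,n),(e1,n1)):
    d=(m-e)[:2];L=np.linalg.norm(d);d/=L;print(L,np.degrees(np.arctan2(d[1],d[0])),"origin",e[:2]+.092*d)
E
```

```text
[0.58069455 0.41959505 0.014     ] [0.58180994 0.41811716 0.014     ] [0.60759047 0.2541904  0.028     ] [0.60515007 0.25176415 0.026     ] tri (array([0.58084042, 0.41889439, 0.01636818]), np.float64(0.0008642258076628461))
0.16594161551975836 -81.06237985990873 origin [0.59610297 0.32723422]
0.1696033086558012 -81.70948247446118 origin [0.59396026 0.32855648]
```

Call:
drive_tool(
  targets=[
    {"delta_pos":[0.2,0.3,0],"turn":0.1,"grip":0},
    {"delta_pos":[0.4,0.6,0],"turn":0.2,"grip":0},
    {"delta_pos":[0.4,0.9,0],"turn":0.3,"grip":0},
    {"delta_pos":[0.4,1,0],"turn":0.4,"grip":0},
    {"delta_pos":[0.4,1,0],"turn":0.5,"grip":0},
    {"delta_pos":[0.4,1,0],"turn":0.55,"grip":0},
  ],
)

```text
clock: 32.15
tool_pos: [0.562, 0.2274, 0.1225]
eef_rot: [-0.0, -0.541, 0.841, 0.0]
force: [-0.3, -0.5, -0.1]
gripper_width: 0.994
grip_force: 0.0
```

Call:
drive_tool(
  targets=[
    {"delta_pos":[0.2,0.3,0],"turn":0.1,"grip":0},
    {"delta_pos":[0.328,0.6,0],"turn":0.2,"grip":0},
    {"delta_pos":[0.328,0.9,0],"turn":0.3,"grip":0},
    {"delta_pos":[0.328,1,0],"turn":0.4,"grip":0},
    {"delta_pos":[0.328,1.0,0],"turn":0.5,"grip":0},
    {"delta_pos":[0.328,1,0],"turn":0.555,"grip":0},
    {"delta_pos":[0.328,1,0],"turn":0.555,"grip":0},
    {"delta_pos":[0.328,1,0],"turn":0.555,"grip":0},
  ],
)

```text
clock: 32.82
tool_pos: [0.5948, 0.3263, 0.1227]
eef_rot: [0.0, 0.757, -0.654, -0.0]
force: [-0.7, -0.2, -0.5]
gripper_width: 1.002
grip_force: 0.0
```

Call:
drive_tool(
  targets=[
    {"delta_pos":[0,0.01,-0.3],"turn":0,"grip":0},
    {"delta_pos":[0,0.01,-0.6],"turn":0,"grip":0},
    {"delta_pos":[0,0.01,-0.8],"turn":0,"grip":0},
    {"delta_pos":[0,0.01,-0.8],"turn":0,"grip":0},
    {"delta_pos":[0,0.01,-0.8],"turn":0,"grip":0},
  ],
)

```text
clock: 33.23
tool_pos: [0.5938, 0.3267, 0.0418]
eef_rot: [0.001, 0.757, -0.653, -0.001]
force: [0.0, 0.3, 0.7]
gripper_width: 1.001
grip_force: 0.0
```

```bash
python3 - <<'E'
from h import *
f=eyes.grab_frame("top");g=eyes.grab_frame("side")
s=manip.state(); print(s["tool_pos"],s["eef_rot"],s["q"].round(2),s["clock"])
up=lambda a,k:cv2.resize(a[...,::-1],None,fx=k,fy=k,interpolation=cv2.INTER_CUBIC)
cv2.imwrite("pics/i.png",np.hstack([up(f["image"][150:260,150:290],2.8),up(g["image"][250:360,220:360],2.8)]))
E
```

```text
[0.59596286 0.32776699 0.04456052] [-1.02985731e-03  7.57305891e-01 -6.53059327e-01  4.92042172e-04] [ 0.38  0.61  0.05  1.    0.   -1.33] 33.3333
```

View pics/i.png

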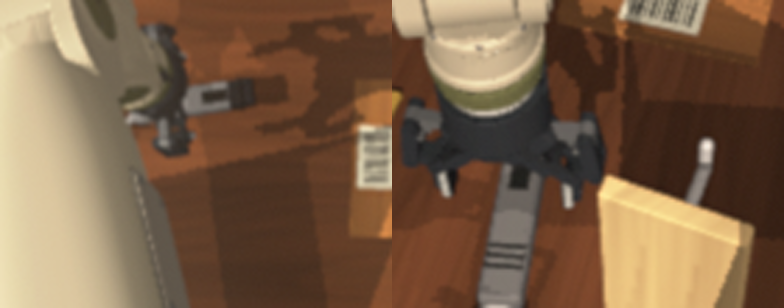

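The open fingers straddle the scanner bar in both views, clear of the stand. I grasp it.

Call:
drive_tool(
  targets=[
    {"delta_pos":[0,0,-0.2],"turn":0,"grip":0},
    {"delta_pos":[0,0,-0.3],"turn":0,"grip":0},
    {"delta_pos":[0,0,-0.355],"turn":0,"grip":0},
    {"delta_pos":[0,0,-0.355],"turn":0,"grip":0},
    {"delta_pos":[0,0,-0.355],"turn":0,"grip":0},
  ],
)

```text
clock: 33.75
tool_pos: [0.5949, 0.3277, 0.0077]
eef_rot: [0.0, 0.758, -0.653, -0.0]
force: [0.5, 0.2, 0.0]
gripper_width: 1.004
grip_force: 0.0
```

Call:
drive_tool(
  targets=[
    {"delta_pos":[0,0,0],"turn":0,"grip":1},
    {"delta_pos":[0,0,0],"turn":0,"grip":1},
    {"delta_pos":[0,0,0],"turn":0,"grip":1},
    {"delta_pos":[0,0,0],"turn":0,"grip":1},
    {"delta_pos":[0,0,0],"turn":0,"grip":1},
    {"delta_pos":[0,0,0],"turn":0,"grip":1},
    {"delta_pos":[0,0,0],"turn":0,"grip":1},
    {"delta_pos":[0,0,0],"turn":0,"grip":1},
  ],
  newtons=60,
)

```text
clock: 34.42
tool_pos: [0.5954, 0.3279, 0.0081]
eef_rot: [-0.001, 0.758, -0.653, 0.0]
force: [0.1, 0.9, 4.7]
gripper_width: 0.38
grip_force: 62.1
```

Call:
drive_tool(
  targets=[
    {"delta_pos":[0,0,0.05],"turn":0,"grip":1},
    {"delta_pos":[0,0,0.15],"turn":0,"grip":1},
    {"delta_pos":[0,0,0.3],"turn":0,"grip":1},
    {"delta_pos":[0,0,0.5],"turn":0,"grip":1},
    {"delta_pos":[0,0,0.7],"turn":0,"grip":1},
    {"delta_pos":[0,0,0.8],"turn":0,"grip":1},
    {"delta_pos":[0,0,0.8],"turn":0,"grip":1},
    {"delta_pos":[0,0,0.8],"turn":0,"grip":1},
  ],
)

```text
clock: 35.08
tool_pos: [0.595, 0.3277, 0.0876]
eef_rot: [-0.0, 0.758, -0.653, 0.0]
force: [-0.3, -0.5, -1.8]
gripper_width: 0.382
grip_force: 61.5
```

```bash
python3 - <<'E'
from h import *
f=eyes.grab_frame("top");g=eyes.grab_frame("side")
s=manip.state(); print(s["tool_pos"],s["eef_rot"],s["gripper_width"],s["clock"])
for n,F,(y0,y1,x0,x1) in(("top",f,(150,208,160,250)),("side",g,(240,395,200,320))):
    H=hsv(F);roi=np.zeros(H.shape[:2],bool);roi[y0:y1,x0:x1]=1
    e=(H[...,1]<60)&(H[...,2]>185)&roi
    for c,st,m in blobs(e,20,300): print(n,"eye",c.round(1),(st[0]+st[2]/2-.5,st[1]+st[3]/2-.5),st)
up=lambda a,k:cv2.resize(a[...,::-1],None,fx=k,fy=k,interpolation=cv2.INTER_CUBIC)
cv2.imwrite("pics/j.png",np.hstack([up(f["image"][150:260,150:290],2.8),up(g["image"][250:360,220:360],2.8)]))
E
```

```text
[0.59381155 0.32721732 0.08580891] [ 1.15208966e-03  7.57729488e-01 -6.52567489e-01 -6.06326861e-04] 0.38697351304931094 35.1833
side eye [252.2 352.5] (np.float64(253.0), np.float64(351.5)) [243 342  21  20 133]
```

View pics/j.png

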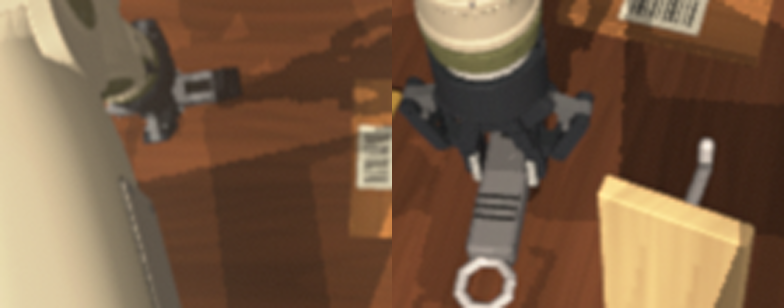

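Call:
drive_tool(
  targets=[
    {"delta_pos":[-0.2,-0.25,0],"turn":0,"grip":1},
    {"delta_pos":[-0.4,-0.5,0],"turn":0,"grip":1},
    {"delta_pos":[-0.6,-0.75,0],"turn":0,"grip":1},
    {"delta_pos":[-0.75,-0.9,0],"turn":0,"grip":1},
    {"delta_pos":[-0.842,-1,0],"turn":0,"grip":1},
    {"delta_pos":[-0.842,-1,0],"turn":0,"grip":1},
  ],
)

```text
clock: 35.68
tool_pos: [0.5068, 0.2253, 0.0857]
eef_rot: [0.003, 0.757, -0.653, -0.001]
force: [-0.7, -0.1, -1.8]
gripper_width: 0.386
grip_force: 61.4
```

Call:
drive_tool(
  targets=[
    {"delta_pos":[0,-0.066,-0.06],"turn":0,"grip":1},
    {"delta_pos":[0,-0.066,-0.125],"turn":0,"grip":1},
    {"delta_pos":[0,-0.066,-0.125],"turn":0,"grip":1},
    {"delta_pos":[0,-0.066,-0.125],"turn":0,"grip":1},
    {"delta_pos":[0,-0.066,-0.125],"turn":0,"grip":1},
    {"delta_pos":[0,-0.066,-0.125],"turn":0,"grip":1},
  ],
)

```text
clock: 36.18
tool_pos: [0.511, 0.2214, 0.0747]
eef_rot: [-0.0, 0.758, -0.652, -0.0]
force: [0.1, 0.2, -2.5]
gripper_width: 0.385
grip_force: 61.4
```

```bash
python3 - <<'E'
from h import *
f=eyes.grab_frame("top");g=eyes.grab_frame("side")
s=manip.state(); print(s["tool_pos"],s["eef_rot"],s["gripper_width"],s["clock"])
d=np.array([.1495,-.9888,0]);o=np.array([.5108,.2214,.067]);z=np.array([0,0,1.])
for n,F in(("top",f),("side",g)):
    print(n,"eye",proj(F,o-.092*d+.014*z),"nose",proj(F,o+.075*d+.028*z),"win",proj(F,o+.0625*d+.0085*z),"label",proj(F,[.5286,.1036,.019]))
up=lambda a,k:cv2.resize(a[...,::-1],None,fx=k,fy=k,interpolation=cv2.INTER_CUBIC)
cv2.imwrite("pics/k.png",np.hstack([up(f["image"][160:260,200:300],4),up(g["image"][220:320,260:360],4)]))
E
```

```text
[0.51090761 0.22135754 0.0749072 ] [-1.18933633e-04  7.57857353e-01 -6.52420275e-01  5.72031011e-05] 0.38389367864230767 36.2833
top eye [216.716386  213.5201824] nose [267.97793621 205.84436174] win [264.88925493 206.87312043] label [283.83339198 205.80997947]
side eye [308.60232514 315.60588218] nose [315.97754137 247.96941958] win [315.40397899 257.13855013] label [317.22212379 252.17245573]
```

View pics/k.png

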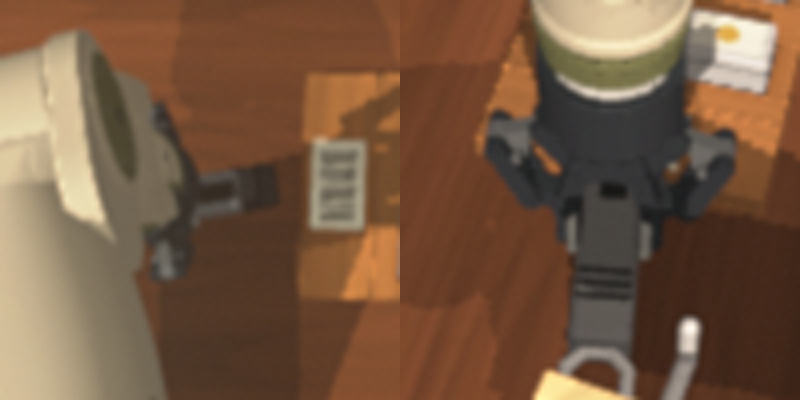

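The nose at top-crop (277,185) is in line with the label centre (338,186), and the eye is at its predicted pixel, so the bar is level. I hold it steady.

Call:
drive_tool(
  targets=[
    {"delta_pos":[0,0,0],"grip":1,"turn":0},
    {"delta_pos":[0,0,0],"grip":1,"turn":0},
    {"delta_pos":[0,0,0],"grip":1,"turn":0},
    {"delta_pos":[0,0,0],"grip":1,"turn":0},
    {"delta_pos":[0,0,0],"grip":1,"turn":0},
    {"delta_pos":[0,0,0],"grip":1,"turn":0},
    {"delta_pos":[0,0,0],"grip":1,"turn":0},
    {"delta_pos":[0,0,0],"grip":1,"turn":0},
  ],
)

```text
clock: 36.95
tool_pos: [0.5106, 0.221, 0.0748]
eef_rot: [0.0, 0.758, -0.653, -0.0]
force: [0.2, 0.5, -2.2]
gripper_width: 0.384
grip_force: 61.4
```

Call:
drive_tool(
  targets=[
    {"delta_pos":[0,0,0],"grip":1,"turn":0},
    {"delta_pos":[0,0,0],"grip":1,"turn":0},
    {"delta_pos":[0,0,0],"grip":1,"turn":0},
    {"delta_pos":[0,0,0],"grip":1,"turn":0},
    {"delta_pos":[0,0,0],"grip":1,"turn":0},
    {"delta_pos":[0,0,0],"grip":1,"turn":0},
    {"delta_pos":[0,0,0],"grip":1,"turn":0},
    {"delta_pos":[0,0,0],"grip":1,"turn":0},
  ],
)

```text
clock: 37.62
tool_pos: [0.5106, 0.221, 0.0748]
eef_rot: [0.0, 0.758, -0.653, -0.0]
force: [0.2, 0.4, -2.1]
gripper_width: 0.386
grip_force: 61.4
```

Call:
drive_tool(
  targets=[
    {"delta_pos":[0,0,0],"grip":1,"turn":0},
    {"delta_pos":[0,0,0],"grip":1,"turn":0},
    {"delta_pos":[0,0,0],"grip":1,"turn":0},
    {"delta_pos":[0,0,0],"grip":1,"turn":0},
    {"delta_pos":[0,0,0],"grip":1,"turn":0},
    {"delta_pos":[0,0,0],"grip":1,"turn":0},
    {"delta_pos":[0,0,0],"grip":1,"turn":0},
    {"delta_pos":[0,0,0],"grip":1,"turn":0},
  ],
)

```text
clock: 38.28
tool_pos: [0.5106, 0.221, 0.0749]
eef_rot: [0.0, 0.758, -0.653, -0.0]
force: [0.1, -0.2, -1.9]
gripper_width: 0.384
grip_force: 61.4
```

Call:
drive_tool(
  targets=[
    {"delta_pos":[0,0,0],"grip":1,"turn":0},
    {"delta_pos":[0,0,0],"grip":1,"turn":0},
    {"delta_pos":[0,0,0],"grip":1,"turn":0},
    {"delta_pos":[0,0,0],"grip":1,"turn":0},
    {"delta_pos":[0,0,0],"grip":1,"turn":0},
    {"delta_pos":[0,0,0],"grip":1,"turn":0},
    {"delta_pos":[0,0,0],"grip":1,"turn":0},
    {"delta_pos":[0,0,0],"grip":1,"turn":0},
  ],
)

```text
clock: 38.95
tool_pos: [0.5106, 0.221, 0.0748]
eef_rot: [0.0, 0.758, -0.653, -0.0]
force: [0.6, 0.8, -2.4]
gripper_width: 0.382
grip_force: 61.4
```

Call:
drive_tool(
  targets=[
    {"delta_pos":[0,0,0],"grip":1,"turn":0},
    {"delta_pos":[0,0,0],"grip":1,"turn":0},
    {"delta_pos":[0,0,0],"grip":1,"turn":0},
    {"delta_pos":[0,0,0],"grip":1,"turn":0},
    {"delta_pos":[0,0,0],"grip":1,"turn":0},
    {"delta_pos":[0,0,0],"grip":1,"turn":0},
    {"delta_pos":[0,0,0],"grip":1,"turn":0},
    {"delta_pos":[0,0,0],"grip":1,"turn":0},
  ],
)

```text
clock: 39.62
tool_pos: [0.5106, 0.221, 0.0748]
eef_rot: [0.0, 0.758, -0.653, -0.0]
force: [0.7, -0.0, -2.1]
gripper_width: 0.382
grip_force: 61.4
```

Call:
drive_tool(
  targets=[
    {"delta_pos":[0,0,0.1],"turn":0,"grip":1},
    {"delta_pos":[0,0,0.3],"turn":0,"grip":1},
    {"delta_pos":[0,0,0.5],"turn":0,"grip":1},
    {"delta_pos":[0,0,0.7],"turn":0,"grip":1},
    {"delta_pos":[0,0,0.9],"turn":0,"grip":1},
    {"delta_pos":[0,0,1],"turn":0,"grip":1},
  ],
)

```text
clock: 40.12
tool_pos: [0.5118, 0.2214, 0.1783]
eef_rot: [-0.002, 0.758, -0.653, 0.001]
force: [0.8, 0.3, -2.0]
gripper_width: 0.378
grip_force: 61.4
```

Call:
drive_tool(
  targets=[
    {"delta_pos":[0,0,0.2],"turn":0,"grip":1},
    {"delta_pos":[0,0,0.4],"turn":0,"grip":1},
    {"delta_pos":[0,0,0.6],"turn":0,"grip":1},
    {"delta_pos":[0,0,0.8],"turn":0,"grip":1},
    {"delta_pos":[0,0,0.905],"turn":0,"grip":1},
    {"delta_pos":[0,0,0.905],"turn":0,"grip":1},
  ],
)

```text
clock: 40.62
tool_pos: [0.5118, 0.2214, 0.268]
eef_rot: [-0.002, 0.758, -0.653, 0.001]
force: [0.8, -0.1, -1.0]
gripper_width: 0.383
grip_force: 61.4
```

Call:
drive_tool(
  targets=[
    {"delta_pos":[-0.2,-0.03,0],"turn":-0.06,"grip":1},
    {"delta_pos":[-0.4,-0.06,0],"turn":-0.12,"grip":1},
    {"delta_pos":[-0.6,-0.09,0],"turn":-0.18,"grip":1},
    {"delta_pos":[-0.8,-0.121,0],"turn":-0.238,"grip":1},
    {"delta_pos":[-0.844,-0.121,0],"turn":-0.238,"grip":1},
    {"delta_pos":[-0.844,-0.121,0],"turn":-0.238,"grip":1},
    {"delta_pos":[-0.844,-0.121,0],"turn":-0.238,"grip":1},
    {"delta_pos":[-0.844,-0.121,0],"turn":-0.238,"grip":1},
  ],
)

```text
clock: 41.28
tool_pos: [0.4271, 0.2091, 0.2649]
eef_rot: [0.0, -0.671, 0.741, -0.0]
force: [0.6, -0.3, -1.4]
gripper_width: 0.384
grip_force: 61.4
```

```bash
python3 - <<'E'
from h import *
f=eyes.grab_frame("top");g=eyes.grab_frame("side")
s=manip.state(); print(s["tool_pos"],s["eef_rot"],s["gripper_width"],s["clock"])
e=np.array([.4264,.2093,.265])+.092*np.array([.0993,.995,0])+[0,0,.006];t=[.4415,.3605,.243]
for n,F in(("top",f),("side",g)): print(n,"eye",proj(F,e),"tip",proj(F,t))
up=lambda a,k:cv2.resize(a[...,::-1],None,fx=k,fy=k,interpolation=cv2.INTER_CUBIC)
cv2.imwrite("pics/l.png",np.hstack([up(f["image"][190:270,150:230],5),up(g["image"][270:350,290:370],5)]))
E
```

```text
[0.42711918 0.2089944  0.26496282] [-5.07129297e-05 -6.70795969e-01  7.41641939e-01  2.70199605e-05] 0.3872802795860584 41.3833
top eye [201.6885952  232.26318835] tip [183.20036756 229.99710023]
side eye [343.80021329 264.94698498] tip [332.7137639  301.87813111]
```

View pics/l.png

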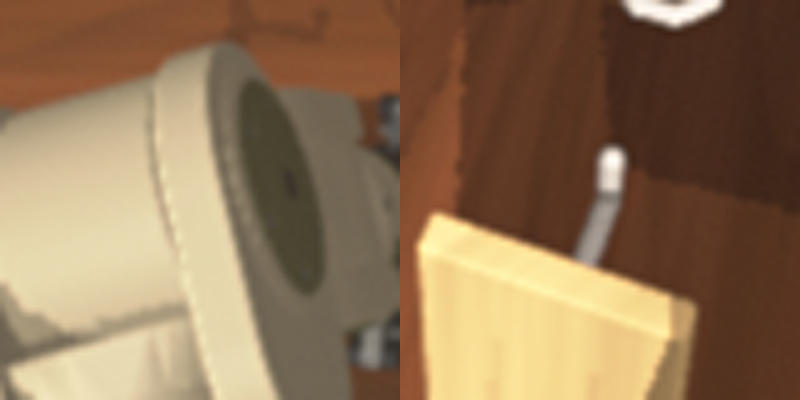

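Side view: the eye's lower rim is at (672,22), matching the prediction. The hook tip is at (612,161), about 1 mm off the predicted spot. I move over the tip.

Call:
drive_tool(
  targets=[
    {"delta_pos":[0.01,0.1,0],"turn":0,"grip":1},
    {"delta_pos":[0.02,0.2,0],"turn":0,"grip":1},
    {"delta_pos":[0.04,0.35,0],"turn":0,"grip":1},
    {"delta_pos":[0.055,0.5,0],"turn":0,"grip":1},
    {"delta_pos":[0.065,0.597,0],"turn":0,"grip":1},
    {"delta_pos":[0.065,0.597,0],"turn":0,"grip":1},
    {"delta_pos":[0.065,0.597,0],"turn":0,"grip":1},
    {"delta_pos":[0.065,0.597,0],"turn":0,"grip":1},
  ],
)

```text
clock: 42.05
tool_pos: [0.4326, 0.2686, 0.2651]
eef_rot: [-0.0, -0.671, 0.742, -0.0]
force: [0.0, 0.3, -2.2]
gripper_width: 0.382
grip_force: 61.4
```

```bash
python3 - <<'E'
from h import *
g=eyes.grab_frame("side")
s=manip.state(); print(s["tool_pos"],s["eef_rot"],s["clock"])
e=s["tool_pos"]+.092*np.array([.0993,.995,0])+[0,0,.006]
print("eye pred",proj(g,e),"tip pred",proj(g,[.4425,.3605,.243]))
H=hsv(g);m=(H[...,1]<60)&(H[...,2]>150);r=np.zeros_like(m);r[265:330,305:365]=1
for c,st,k in blobs(m&r,8,600): print("blob",c.round(1),st)
for y in range(268,312,1): print(y,"".join("#" if v else "." for v in (m&r)[y,312:360]))
E
```

```text
[0.43257172 0.26836111 0.26522775] [-2.73042797e-04 -6.70724069e-01  7.41706916e-01  3.60248325e-06] 42.1
eye pred [333.36145345 292.84075672] tip pred [332.14362125 301.75059445]
blob [334.4 290.6] [321 276  26  33 355]
blob [328.9 316.6] [327 311   5  12  26]
268 ................................................
269 ................................................
270 ................................................
271 ................................................
272 ................................................
273 ................................................
274 ................................................
275 ................................................
276 ..................#####.........................
277 ..................#########.....................
278 ..................############..................
279 .....................#############..............
280 ........................###########.............
281 ...................####....########.............
282 ..................########....####..............
283 ...............###############.........
[... 793 characters left out ...]
...........
299 ............#########...#########...............
300 .............###################................
301 ..............#################.................
302 ................############....................
303 ..................########......................
304 ..................######........................
305 ..................####..........................
306 ..................####..........................
307 ..................####..........................
308 ...................##...........................
309 ................................................
310 ................................................
311 ..................##............................
```

Call:
drive_tool(
  targets=[
    {"delta_pos":[0.015,0,0],"turn":0,"grip":1},
    {"delta_pos":[0.015,0,-0.05],"turn":0,"grip":1},
    {"delta_pos":[0.015,0,-0.1],"turn":0,"grip":1},
    {"delta_pos":[0.015,0,-0.15],"turn":0,"grip":1},
    {"delta_pos":[0.015,0,-0.2],"turn":0,"grip":1},
    {"delta_pos":[0.015,0,-0.25],"turn":0,"grip":1},
    {"delta_pos":[0.015,0,-0.25],"turn":0,"grip":1},
    {"delta_pos":[0.015,0,-0.25],"turn":0,"grip":1},
  ],
)

```text
clock: 42.77
tool_pos: [0.4339, 0.2685, 0.2398]
eef_rot: [-0.001, -0.671, 0.742, 0.0]
force: [-0.5, -0.1, -1.0]
gripper_width: 0.384
grip_force: 61.4
```

```bash
python3 - <<'E'
from h import *
g=eyes.grab_frame("side")
s=manip.state(); print(s["tool_pos"],s["force"],s["clock"])
e=s["tool_pos"]+.092*np.array([.0993,.995,0])+[0,0,.006]
print("eye pred",proj(g,e),"tip pred",proj(g,[.4425,.3605,.243]))
H=hsv(g);m=(H[...,1]<60)&(H[...,2]>150)
for y in range(288,325,1): print(y,"".join("#" if v else "." for v in m[y,312:360]))
E
```

```text
[0.43407555 0.26857076 0.24017842] [ 0.72541481 -1.14963458 -2.24401809] 42.8167
eye pred [331.85957735 300.50680636] tip pred [332.14362125 301.75059445]
288 .......................##########...............
289 ..................#####...#######...............
290 ................##########...####...............
291 .............################...................
292 ............##################..................
293 ...........###################..................
294 ...........######......########.................
295 ..........#####...........#####.................
296 ..........####.............#####................
297 .........#####.............#####................
298 .........####...............#####...............
299 .........####................####...............
300 ........#####......###.......####...............
301 ........#####.....#####......####...............
302 .........####.....#####.....####................
303 .........#####....#####.....####................
304 ..........####.....###......####................
305 ..........#####...........#####.........
[... 315 characters left out ...]
...........
312 ................................................
313 ................................................
314 ................................................
315 .................##.............................
316 .................##.............................
317 ................##..............................
318 ................##..............................
319 ...............###..............................
320 ...............##...............................
321 ...............##...............................
322 ...............##...............................
323 ................................................
324 ................................................
```

The hook tip shows inside the ring, near its centre. I lower, release and let it swing.

Call:
drive_tool(
  targets=[
    {"delta_pos":[0,0,-0.05],"turn":0,"grip":1},
    {"delta_pos":[0,0,-0.1],"turn":0,"grip":1},
    {"delta_pos":[0,0,-0.15],"turn":0,"grip":1},
    {"delta_pos":[0,0,-0.19],"turn":0,"grip":1},
    {"delta_pos":[0,0,-0.19],"turn":0,"grip":1},
    {"delta_pos":[0,0,-0.19],"turn":0,"grip":1},
    {"delta_pos":[0,0,-0.19],"turn":0,"grip":1},
  ],
)

```text
clock: 43.4
tool_pos: [0.4342, 0.2686, 0.2214]
eef_rot: [-0.0, -0.671, 0.742, 0.0]
force: [0.1, 0.5, -1.4]
gripper_width: 0.383
grip_force: 61.4
```

Call:
drive_tool(
  targets=[
    {"delta_pos":[0,0,0],"turn":0,"grip":0},
    {"delta_pos":[0,0,0],"turn":0,"grip":0},
    {"delta_pos":[0,0,0],"turn":0,"grip":0},
    {"delta_pos":[0,0,0],"turn":0,"grip":0},
    {"delta_pos":[0,0,0],"turn":0,"grip":0},
    {"delta_pos":[0,0,0],"turn":0,"grip":0},
    {"delta_pos":[0,0,0],"turn":0,"grip":0},
    {"delta_pos":[0,0,0],"turn":0,"grip":0},
  ],
)

```text
clock: 44.07
tool_pos: [0.4342, 0.2686, 0.2213]
eef_rot: [-0.0, -0.671, 0.742, 0.0]
force: [0.3, 0.3, 0.2]
gripper_width: 1.001
grip_force: 0.0
```

Call:
drive_tool(
  targets=[
    {"delta_pos":[0,0,0],"turn":0,"grip":0},
    {"delta_pos":[0,0,0],"turn":0,"grip":0},
    {"delta_pos":[0,0,0],"turn":0,"grip":0},
    {"delta_pos":[0,0,0],"turn":0,"grip":0},
    {"delta_pos":[0,0,0.2],"turn":0,"grip":0},
    {"delta_pos":[0,0,0.5],"turn":0,"grip":0},
    {"delta_pos":[0,0,0.7],"turn":0,"grip":0},
    {"delta_pos":[0,0,0.7],"turn":0,"grip":0},
  ],
)

```text
clock: 44.73
tool_pos: [0.436, 0.2694, 0.2958]
eef_rot: [0.003, -0.671, 0.742, -0.001]
force: [1.7, 0.0, 1.6]
gripper_width: 1.003
grip_force: 0.0
```

Call:
drive_tool(
  targets=[
    {"delta_pos":[0,-0.3,0],"turn":0,"grip":0},
    {"delta_pos":[0,-0.6,0],"turn":0,"grip":0},
    {"delta_pos":[0,-1,0],"turn":0,"grip":0},
    {"delta_pos":[0,-1,0],"turn":0,"grip":0},
    {"delta_pos":[0,-1,0],"turn":0,"grip":0},
    {"delta_pos":[0,-1,0],"turn":0,"grip":0},
    {"delta_pos":[0,-1,0],"turn":0,"grip":0},
    {"delta_pos":[0,-1,0],"turn":0,"grip":0},
  ],
)

```text
clock: 45.4
tool_pos: [0.4341, 0.1696, 0.2911]
eef_rot: [-0.0, -0.671, 0.741, 0.0]
force: [-0.5, 0.2, -0.0]
gripper_width: 0.999
grip_force: 0.0
```

Call:
drive_tool(
  targets=[
    {"delta_pos":[0,-0.3,0],"turn":0,"grip":0},
    {"delta_pos":[0,-0.6,0],"turn":0,"grip":0},
    {"delta_pos":[0,-1,0],"turn":0,"grip":0},
    {"delta_pos":[0,-1,0],"turn":0,"grip":0},
    {"delta_pos":[0,-1,0],"turn":0,"grip":0},
    {"delta_pos":[0,-1,0],"turn":0,"grip":0},
    {"delta_pos":[0,-1,0],"turn":0,"grip":0},
    {"delta_pos":[0,-1,0],"turn":0,"grip":0},
  ],
)

```text
clock: 46.07
tool_pos: [0.4341, 0.07, 0.2913]
eef_rot: [0.0, -0.672, 0.741, 0.0]
force: [0.5, 0.5, 1.0]
gripper_width: 1.0
grip_force: 0.0
```

Call:
drive_tool(
  targets=[
    {"delta_pos":[0,-0.3,0],"turn":0,"grip":0},
    {"delta_pos":[0,-0.6,0],"turn":0,"grip":0},
    {"delta_pos":[0,-1,0],"turn":0,"grip":0},
    {"delta_pos":[0,-1,0],"turn":0,"grip":0},
    {"delta_pos":[0,-1,0],"turn":0,"grip":0},
    {"delta_pos":[0,-1,0],"turn":0,"grip":0},
    {"delta_pos":[0,-1,0],"turn":0,"grip":0},
    {"delta_pos":[0,-1,0],"turn":0,"grip":0},
  ],
)

```text
clock: 46.73
tool_pos: [0.4342, -0.0299, 0.2914]
eef_rot: [0.0, -0.672, 0.741, 0.0]
force: [0.9, -0.2, 0.1]
gripper_width: 0.999
grip_force: 0.0
```

```bash
python3 - <<'E'
from h import *
f=eyes.grab_frame("top");g=eyes.grab_frame("side")
s=manip.state(); print(s["tool_pos"],s["force"],s["clock"])
for u,p,r in boxes(f): print(u.round(1),p.round(4),np.round(r[1:],1))
up=lambda a,k:cv2.resize(a[...,::-1],None,fx=k,fy=k,interpolation=cv2.INTER_CUBIC)
cv2.imwrite("pics/m.png",np.hstack([up(f["image"][150:270,150:270],3.3),up(g["image"][270:390,260:380],3.3)]))
E
```

```text
[ 0.4342108  -0.03016963  0.29137533] [-0.63072855 -0.47562523  0.52979126] 46.8333
[306.3 193.1] [0.5697 0.0278 0.042 ] [56.8 33.3  0.6]
[331.2 193.5] [ 0.5692 -0.0547  0.042 ] [56.8 36.6  0.2]
[356.  193.5] [ 0.5698 -0.1368  0.042 ] [60.5 39.8 -0.2]
```

View pics/m.png

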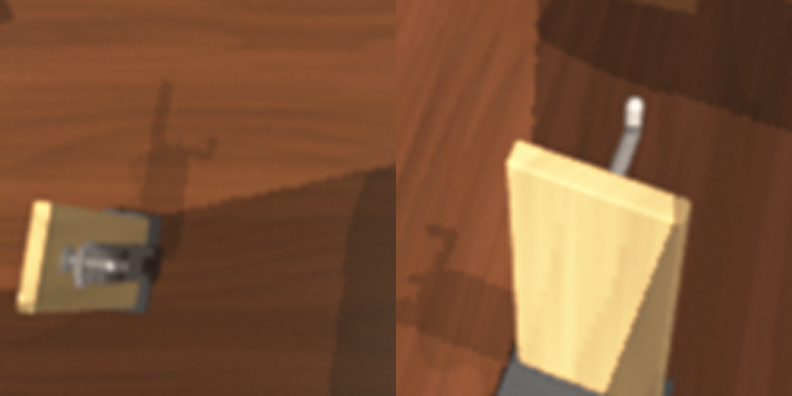

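The top view shows the scanner hanging under the hook at (105,262), the side view hides it behind the board, and nothing lies on the bench. I wait for the swing to settle, then check and hand in.

Call:
drive_tool(
  targets=[
    {"delta_pos":[0,-0.4,0.2],"turn":0,"grip":0},
    {"delta_pos":[0,-0.8,0.2],"turn":0,"grip":0},
    {"delta_pos":[0,-1,0.2],"turn":0,"grip":0},
    {"delta_pos":[0,-1,0.2],"turn":0,"grip":0},
    {"delta_pos":[0,-1,0.2],"turn":0,"grip":0},
    {"delta_pos":[0,-1,0.2],"turn":0,"grip":0},
    {"delta_pos":[0,-1,0.2],"turn":0,"grip":0},
    {"delta_pos":[0,-1,0.2],"turn":0,"grip":0},
  ],
)

```text
clock: 47.5
tool_pos: [0.4342, -0.1303, 0.3114]
eef_rot: [0.0, -0.671, 0.741, 0.0]
force: [0.3, -1.1, -0.5]
gripper_width: 1.002
grip_force: 0.0
```

Call:
drive_tool(
  targets=[
    {"delta_pos":[0,-0.4,0],"turn":0,"grip":0},
    {"delta_pos":[0,-0.8,0],"turn":0,"grip":0},
    {"delta_pos":[0,-1,0],"turn":0,"grip":0},
    {"delta_pos":[0,-1,0],"turn":0,"grip":0},
    {"delta_pos":[0,-1,0],"turn":0,"grip":0},
    {"delta_pos":[0,-1,0],"turn":0,"grip":0},
    {"delta_pos":[0,-1,0],"turn":0,"grip":0},
    {"delta_pos":[0,-1,0],"turn":0,"grip":0},
  ],
)

```text
clock: 48.17
tool_pos: [0.4343, -0.2302, 0.3116]
eef_rot: [0.0, -0.671, 0.741, -0.0]
force: [0.2, -0.6, 0.2]
gripper_width: 1.001
grip_force: 0.0
```

Call:
drive_tool(
  targets=[
    {"delta_pos":[0,-0.4,0],"turn":0,"grip":0},
    {"delta_pos":[0,-0.8,0],"turn":0,"grip":0},
    {"delta_pos":[0,-1,0],"turn":0,"grip":0},
    {"delta_pos":[0,-1,0],"turn":0,"grip":0},
    {"delta_pos":[0,-1,0],"turn":0,"grip":0},
    {"delta_pos":[0,-1,0],"turn":0,"grip":0},
    {"delta_pos":[0,-1,0],"turn":0,"grip":0},
    {"delta_pos":[0,-1,0],"turn":0,"grip":0},
  ],
)

```text
clock: 48.83
tool_pos: [0.4344, -0.3301, 0.3118]
eef_rot: [0.0, -0.671, 0.741, -0.0]
force: [-0.5, 0.2, 0.2]
gripper_width: 1.001
grip_force: 0.0
```

```bash
python3 - <<'E'
from h import *
F=[eyes.grab_frame("top") for _ in range(8)]
A=[x["image"][205:255,150:210].astype(int) for x in F]
print([int(abs(A[i]-A[0]).max()) for i in range(8)])
for u,p,r in boxes(F[-1]): print(u.round(1),p.round(4),np.round(r[1:],1))
b=cv2.imread("pics/top0.png")[:,:,::-1].astype(int);n=F[-1]["image"].astype(int)
for k,(y0,y1,x0,x1) in dict(tin=(105,150,335,400),hammer=(110,150,245,320),gauge=(128,152,203,253)).items(): print(k,np.abs(b-n)[y0:y1,x0:x1].mean().round(2))
E
```

```text
[0, 4, 4, 4, 4, 4, 4, 4]
[306.3 193.1] [0.5697 0.0278 0.042 ] [56.9 33.3  0.6]
[331.2 193.4] [ 0.5695 -0.0547  0.042 ] [57.  36.5  0.2]
[356.  193.7] [ 0.5693 -0.1368  0.042 ] [57.1 36.6 -0. ]
[305.7 220.3] [0.4796 0.0286 0.042 ] [56.  36.3  0.6]
[331. 220.] [ 0.4812 -0.0546  0.042 ] [56.1 36.3  0.4]
[355.7 220.9] [ 0.479  -0.1356  0.042 ] [56.3 36.3 -0. ]
[357.7 257.4] [ 0.3603 -0.1421  0.042 ] [48.2 27.9 23.5]
tin 9.53
hammer 7.69
gauge 7.84
```

```bash
python3 -c "
from cell import manip
print(manip.job_done())"
```

```text
the job is handed in; nothing more can be done
None
```

All five loose boxes are upright in the tray pockets beside the one already there, the scanner was held on the label from about 8 cm for over 3 s and now hangs still on the hook, and the job was handed in at about 49 s (I never moved near the tin, hammer or gauge, but my final image comparison of them was inconclusive).

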